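# Block up a violin mould

### The arm

A 6-joint arm with a two-finger parallel gripper is mounted at the origin on the work surface. World frame = base frame: x ahead of the robot, y to its left, z up, the work surface at z = 0. Lengths are in m, angles in rad, forces in N, time in s.
With the tool pointing down it reaches from about 0.25 to 0.775 m from the base axis. Payload 4 kg.
Tool frame: the origin (TCP) lies at the very end of the fingers, on their centre line; the grasp point (between the pads) lies 19 mm behind it; z points along the fingers, y is the direction in which the jaws open and shut (so a half turn about z gives the same grasp; the last joint's range is limited). The gripper opens to 94 mm and grips with 3 to 60 N. Pads are 16 mm wide; open, the fingers measure 119 mm over their backs; the gripper's body (75 mm by 177 mm) begins 78 mm behind the grasp point.
Start: joints at [1.117, 0.087, 1.371, -0, 1.684, -0.103], TCP at [0.189, 0.517, 0.206] pointing down, gripper open.
Joint ranges: [-3.1, 3.1], [-0.76, 2.03], [0.27, 2.55], [-1.08, 4.22], [0.17, 2.65], [-2.57, 2.57]. Speed limits (rad/s): [2.79, 2.79, 3.14, 3.14, 3.14, 3.14].

### API

Orientations are given as [roll, pitch, yaw] about the fixed x, y, z axes, in that order (R = Rz(yaw) Ry(pitch) Rx(roll)).
In Python, from bench import robot, snapshot, models gives the robot as it stands.
- The arm moves only by the tool arm_command, never from a script. Its argument "commands" is text: rows parted by semicolons, each of 7 numbers parted by spaces: the shift along the tool's x, y, z in mm, then the turn, a rotation vector about the tool's x, y, z in degrees, then the opening, from 0 (shut) to 1 (fully open). In form: tx ty tz rx ry rz hand; .... A call has 1 to 12 rows; each row shifts and turns the pose as measured when the row begins, along the tool's axes as they then stand; what a row does not reach is not made up. A row lasts 1/8 s, in which the tool goes at most 62.5 mm and 10.7 degrees, less where a joint would pass 70% of its speed; a pose out of reach is approached as far as the arm can. A call is refused whole if a number of a shift passes 62.5 or a number of a turn 10.7, either way. A call with a gripper value outside its range is refused whole. The fingers move at their own pace and stop on an object; the grip force is fixed at half the most. Time passes only in rows, so rows that do not move let the fingers close. It gives the time, the measured TCP pose, the force and the opening at its end, in the units of the state.
- robot.get_obs(): the state, without advancing time (a new reading comes with each control period).
- snapshot(name): name is "scene" or "side" or "wrist"; returns a dict with "img" (480x640x3 uint8, blue, green, red), "camera_matrix" (3x3 intrinsics, pixels), "origin" and "rotation" of the camera in the world. Camera axes: x right, y down, z forward; pixel columns grow to the right and rows downward; lengths in m; the calibration is good to about 2 mm. A picture is of the moment at which its call begins. There is no depth.
- robot.close_job(): hands the job in, once; it reports no verdict.
Trained networks look in a picture, given as the dict that the camera call returned (one of the last four; its "shot" number tells which), for a name from the list of things; names that differ only in an ending like _2 or _b are one class to them, and where a whole thing is asked for, a point or a joint stands for the part that bears it (a point fixed in the world has none). Each returns a list of dicts, best first, with "conf" (0 to 1); they miss things now and then, are a little off and sometimes report something else, mostly with a low value. They report only what shows in the picture. A call takes as long as a camera call. They do not tell look-alikes from the thing itself.
- models.spot_in(query, picture): "bbox" ([left, top, width, height] as shares, 0 to 1, of the picture: columns of its width, rows of its height, round what is visible of it).
- models.tip_of(query, picture): "centre" ([column, row] as shares, 0 to 1, of the picture: columns of its width, rows of its height: a listed point, or the origin of a listed thing).
The state is a dict: "time": time; "joint_positions": joint angles; "qvel": joint speeds; "joint_torque": joint torques, N m; "tool_pos": TCP position; "ee_rot": TCP orientation; "wrist_force": force on the tool from outside, world axes, zero at the start; "wrist_torque": the same for the moment, N m; "width": finger opening in m.
Only numpy, scipy, OpenCV 4.12 (cv2) and the standard library are available. Lean on these libraries where they do the work, as an engineer would, in place of code of your own. Each camera call takes 0.05 s, during which the arm holds its last target. There are 200 camera calls.

### The job

Get the violin mould ready for gluing up: first lock it by putting the loose headed pin through the mould's empty brass-rimmed hole and on into the board beneath, until its head sits on the mould. Then stand the larger pale block on the board in the notch at the mould's narrow (neck) end and the smaller one in the notch at the broad (tail) end, each square and up against the back of its notch; after that drop the dark wedge, thin end down, between the small block and the stop until it stands on the board, and set the iron weight gently, centred, on top of the large block. Leave the glue jar and the brass plane where they are.

Things in the scene. Friction and masses are not known exactly. Their poses are not given: they have to be found in the camera images.
- bore (a point): The empty brass-rimmed pin hole, centre of its mouth in the mould's top face; axes: z up, y along the centre line to the narrow neck end, x across. The mould: fixed violin-shaped plywood plate 246 x 144 x 12 mm, top 38 mm above the bench, 8 mm above an 18 mm thick fixed board. The 14.6 mm hole goes on straight through the board. A like pin is already in, 108 mm tailward. Plain round holes are for clamps.
- neck_notch (a point): Notch at the mould's narrow (neck) end: the point is on the board (18 mm above the bench) at the middle of the notch's back wall; same axes as the hole, which lies 53 mm back at -y. The notch is 54 mm wide (x), 20 mm deep, open towards +y; its walls are the mould's edge, 8 to 20 mm above the board. The pale corner blocks at the mould's sides are glued and 36 mm tall.
- tail_notch (a point): Notch at the mould's broad (tail) end: the point is on the board (18 mm above the bench) at the middle of the notch's back wall; same axes as the hole, which lies 159 mm off at +y. The notch is 44 mm wide (x), 14 mm deep, open towards -y. The face of a fixed dark wooden stop, 36 mm wide and 34 mm tall, stands 44 mm from the back wall, at y = -44 mm.
- pin_head (a point): Loose wooden locating pin standing upright in a 50 x 50 x 40 mm drilled wooden stand that is fixed to the bench: round head 24 mm across and 24 mm tall, below it a shaft 12 mm across and 34 mm long with a tapered tip (8 mm at the end). The point is the centre of the head, 12 mm above the head's underside; z runs along the pin, up. At the start the head's underside rests on the stand's top, 40 mm above the bench; the shaft must be drawn out straight up.
- neck_block_c (a point): Loose neck block, the larger of two pale wooden blocks: 46 (its x) x 28 (its y) x 40 mm tall, standing upright on the bench. The point is its centre, 20 mm above its underside.
- end_block_c (a point): Loose end block, the smaller pale wooden block: 36 (its x) x 20 (its y) x 40 mm tall, standing upright on the bench. The point is its centre, 20 mm above its underside.
- wedge_c (a point): Loose dark wooden wedge standing on its thin end: 36 mm wide (its x, the same all the way up), 50 mm tall, its thickness (its y) growing evenly from 14 mm at the bottom to 22 mm at the top. The point is its centre, 25 mm above its underside. The space between the snugly set end block and the stop is 24 mm.
- weight_c (a point): Loose dark iron weight of about 0.3 kg standing upright: a disc 38 mm across and 30 mm tall, a thin neck, and on it a round knob 22 mm across from 34 to 52 mm above its underside. The point is on its axis, 26 mm above its underside.
- glue_jar_c (a point): Amber glass glue jar with a steel lid, 46 mm across, 52 mm tall, standing among the task's things; to be left alone. The point is its centre, 26 mm above its underside.
- plane_c (a point): Small brass finger plane, 75 x 24 x 30 mm, lying on the bench on the robot's left; to be left alone. The point is about its centre.
Not all that is in view belongs to the job. What is shaped like the part that bears end_block_c but red is not meant.

How it is judged:
By the outcome, as a careful person would: the job done as asked, in the order asked, and still so for the second after the job is handed in, with the robot touching nothing.
It also fails if it takes over 138 s, if anything falls off the work surface, if the arm or the gripper's body presses on something with over 40 N, if the wrist force passes 120 N, or if a joint passes its speed limit or range.

## Working session

There is one attempt and no reset: what is moved stays moved. The work goes in short steps, Python scripts to look and compute and a tool call to move; the robot and the scene stay as the last step left them, time stands still between calls to the robot, and variables do not carry over. Pictures are saved under pics/ and viewed, about 12 in all and at most 16, crops included, and the job is handed in when it is done.

Besides the shell and the picture viewer there is one more tool, called in YAML: its name, and indented under it one key for each argument. arm_command: Moves the arm, as the interface text tells. Its arguments: {"type":"object","properties":{"commands":{"type":"string"}},"required":["commands"]}

```bash
ls; mkdir -p pics; cat > h.py <<'E'
import numpy as np, cv2
from bench import robot, snapshot, models
N=["bore","neck_notch","tail_notch","pin_head","neck_block_c","end_block_c","wedge_c","weight_c","glue_jar_c","plane_c"]
def ray(s,px):
    K=np.array(s["camera_matrix"]);R=np.array(s["rotation"])
    d=R@np.linalg.solve(K,np.array([px[0],px[1],1.]));return np.array(s["origin"]),d/np.linalg.norm(d)
def onz(s,px,z):
    o,d=ray(s,px);return o+d*(z-o[2])/d[2]
def tri(obs):
    A=np.zeros((3,3));b=np.zeros(3)
    for s,p in obs:
        o,d=ray(s,p);M=np.eye(3)-np.outer(d,d);A+=M;b+=M@o
    x=np.linalg.solve(A,b)
    return x,[round(1000*np.linalg.norm((np.eye(3)-np.outer(ray(s,p)[1],ray(s,p)[1]))@(x-ray(s,p)[0])),1) for s,p in obs]
def proj(s,X):
    K=np.array(s["camera_matrix"]);R=np.array(s["rotation"])
    c=K@(R.T@(np.array(X)-np.array(s["origin"])));return c[:2]/c[2]
def tip(q,s,k=3):
    return [(np.array(d["centre"])*[640,480],round(d["conf"],2)) for d in models.tip_of(q,s)[:k]]
E
python3 - <<'E'
from h import *
S={n:snapshot(n) for n in("scene","side","wrist")}
for n in S:
    cv2.imwrite(f"pics/{n}0.png",S[n]["img"]); print(n,np.round(S[n]["origin"],3))
for q in N:
    t={n:tip(q,S[n],2) for n in S}
    print(q,{n:[(np.round(a).tolist(),c) for a,c in t[n]] for n in t})
    o=[(S[n],t[n][0][0]) for n in ("scene","side") if t[n]]
    if len(o)==2: x,r=tri(o);print("   ",np.round(x,4),r)
print(robot.get_obs())
E
```

```text
pics
scene [1.327 0.021 1.033]
side [-0.111 -0.588  0.663]
wrist [0.122 0.54  0.384]
bore {'scene': [([324.0, 290.0], 0.79), ([175.0, 221.0], 0.19)], 'side': [([309.0, 238.0], 0.7), ([324.0, 235.0], 0.6)], 'wrist': []}
    [ 0.6077 -0.2837  0.848 ] [np.float64(1450.5), np.float64(1450.5)]
neck_notch {'scene': [([351.0, 292.0], 0.77), ([249.0, 289.0], 0.46)], 'side': [([311.0, 238.0], 0.64)], 'wrist': []}
    [ 0.6077 -0.2837  0.848 ] [np.float64(1450.5), np.float64(1450.5)]
tail_notch {'scene': [([250.0, 290.0], 0.96)], 'side': [([371.0, 269.0], 0.79)], 'wrist': []}
    [ 0.6077 -0.2837  0.848 ] [np.float64(1450.5), np.float64(1450.5)]
pin_head {'scene': [([500.0, 237.0], 0.65), ([405.0, 206.0], 0.58)], 'side': [([210.0, 238.0], 0.53)], 'wrist': []}
    [ 0.6077 -0.2837  0.848 ] [np.float64(1450.5), np.float64(1450.5)]
neck_block_c {'scene': [([105.0, 291.0], 0.89)], 'side': [([482.0, 328.0], 0.7)], 'wrist': []}
    [ 0.6077 -0.2837  0.848 ] [np.float64(1450.5), np.float64(1450.5)]
end_block_c {'scene': [([198.0, 239.0], 0.76), ([178.0, 217.0], 0.68)], 'side': [([377.0, 321.0], 0.62)
[... 801 characters left out ...]
64(1450.5), np.float64(1450.5)]
{'time': 1.65, 'joint_positions': array([ 1.11691618e+00,  8.71885770e-02,  1.37070896e+00,  2.70727607e-05,
        1.68361195e+00, -1.03080663e-01]), 'qvel': array([-0.00107959,  0.00080294,  0.00048296, -0.00161167,  0.0002751 ,
       -0.00021977]), 'joint_torque': array([ 5.29913086e-04, -3.40039265e+01, -3.02589333e+01,  7.18476553e-02,
        2.38637585e-02, -1.68361368e-05]), 'tool_pos': array([0.18899715, 0.51651944, 0.20550757]), 'ee_rot': array([ 3.14150716e+00, -1.82002604e-05,  2.79079622e+00]), 'wrist_force': array([ 0.25786545, -0.48017872,  0.60115738]), 'wrist_torque': array([0.02285747, 0.03122282, 0.02346701]), 'width': 0.09401040144488848}
```

```bash
python3 - <<'E'
from h import *
for n in("scene","side","wrist"):
    s=snapshot(n);print(n,s["rotation"],s["camera_matrix"],s["origin"])
E
```

```text
scene [-2.43477336 -0.01722296  1.53968459] [[583.63094883   0.         317.60203078]
 [  0.         583.63094883 241.92348155]
 [  0.           0.           1.        ]] [1.32670935 0.02060701 1.03287019]
side [-2.15745813  0.01171227 -0.80646037] [[438.80969081   0.         313.85417843]
 [  0.         438.80969081 243.13906159]
 [  0.           0.           1.        ]] [-0.11138699 -0.58808583  0.66305727]
wrist [2.89667401e+00 1.13998396e-03 1.22090587e+00] [[401.56704136   0.         323.32244559]
 [  0.         401.56704136 242.60957556]
 [  0.           0.           1.        ]] [0.12210808 0.54004819 0.3847221 ]
```

View pics/scene0.png

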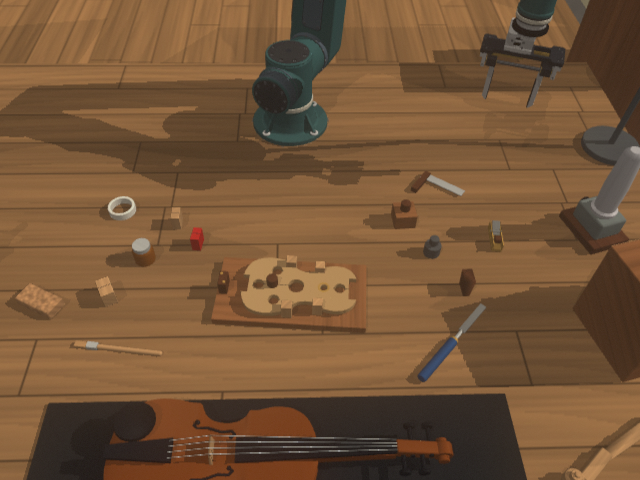

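View pics/side0.png

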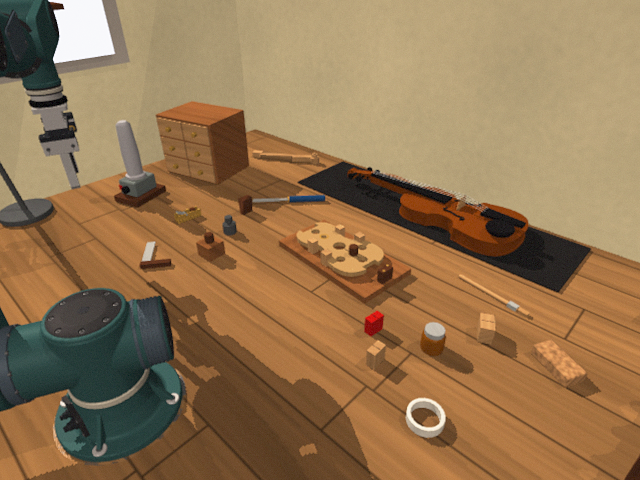

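```bash
sed -i 's/^import numpy.*/&\nfrom scipy.spatial.transform import Rotation as Ro/; s/R=np.array(s\["rotation"\])/R=Ro.from_euler("xyz",s["rotation"]).as_matrix()/' h.py
python3 - <<'E'
from h import *
A,B=snapshot("scene"),snapshot("side")
for n,s in(("scene",A),("side",B)):
    pass
P=dict(pin=((405,206),(210,238)),neckb=((105,291),(482,328)),endb=((177,217),(377,356)),red=((198,239),(377,321)),wedge=((466,283),(246,203)),weight=((431,246),(231,227)),jar=((141,255),(433,337)),plane=((499,236),(184,216)),tail=((250,290),(371,269)),bore=((324,290),(309,238)),bore2=((324,290),(324,235)),neck=((351,292),(311,238)))
for k,(a,b) in P.items():
    x,r=tri([(A,a),(B,b)]);print(k,np.round(x,4),r[0])
for n,s,c in(("scene",A,(200,240,330,400)),("side",B,(210,310,270,420))):
    i=s["img"][c[0]:c[1],c[2]-0:c[3]] if 0 else s["img"][c[0]:c[1],min(c[2],200):max(c[3],420)] 
a=cv2.resize(A["img"][180:340,70:270],None,fx=3.9,fy=3.9)[:300*2]
b=cv2.resize(A["img"][190:335,205:490],None,fx=2.8,fy=2.8)
cv2.imwrite("pics/crop1.png",a[:400]) ; cv2.imwrite("pics/crop2.png",b)
E
```

```text
pin [0.3837 0.2703 0.0511] 2.0
neckb [ 0.5906 -0.3846  0.0204] 4.0
endb [ 0.382  -0.2669  0.0202] 3.5
red [ 0.455  -0.2106  0.0238] 4.3
wedge [0.5908 0.38   0.0291] 0.7
weight [0.4826 0.3198 0.0203] 3.6
jar [ 0.4965 -0.3255  0.0238] 2.6
plane [0.4391 0.4925 0.005 ] 0.7
tail [ 0.5956 -0.0871  0.0179] 4.4
bore [0.5876 0.0885 0.0238] 17.4
bore2 [0.6093 0.0744 0.0375] 1.1
neck [0.6032 0.1268 0.0122] 6.8
```

View pics/crop2.png

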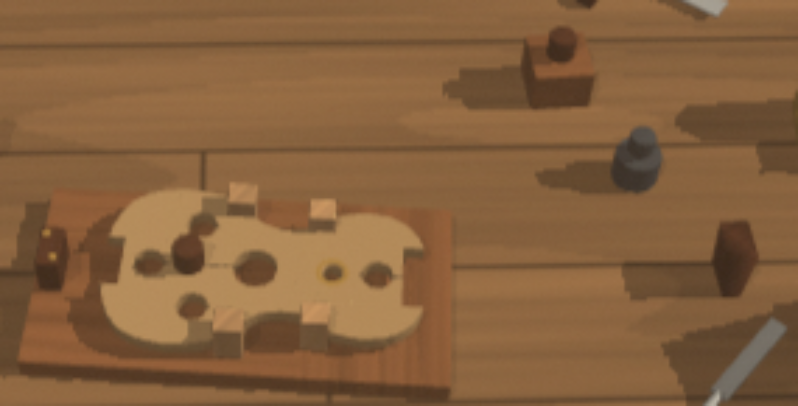

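The loose pin stands in the drilled stand at scene (405,206). The brass-rimmed hole is at (324,287), and the other mould holes are plain. The larger pale block is at (105,291). The smaller one is at (177,217), with its red twin at (198,239). The weight is at (431,246), the wedge at (466,283), the jar at (141,255) and the plane at (499,236). The neck end is on the right, towards +y. I'll go for a closer view.

```bash
cat >> h.py <<'E'
def plan(*wps,pose=None):
    """wps: (x,y,z in m, yaw deg, n rows, hand); prints rows in tool axes (tool kept pointing down)"""
    o=robot.get_obs();p=np.array(o["tool_pos"]) ;R=Ro.from_euler("xyz",o["ee_rot"])
    if pose is not None: p=np.array(pose[:3]);R=Ro.from_euler("xyz",[np.pi,0,np.radians(pose[3])])
    rows=[]
    for x,y,z,w,n,h in wps:
        T=Ro.from_euler("xyz",[np.pi,0,np.radians(w)]);dp=(np.array([x,y,z])-p)/n;dr=(R.inv()*T).as_rotvec()/n
        for i in range(n):
            t=R.inv().apply(dp)*1000; R=R*Ro.from_rotvec(dr)
            rows.append(" ".join(f"{v:g}" for v in [*np.round(t,1)+0.,*np.round(np.degrees(dr),1)+0.,h]))
        p=np.array([x,y,z]);R=T
    print("; ".join(rows))
E
python3 -c "
from h import *
plan((.47,.18,.23,90,10,1))"
```

```text
-38 -21.9 -2.5 0 0 7 1; -40.3 -17.2 -2.5 0 0 7 1; -42.1 -12.1 -2.5 0 0 7 1; -43.3 -6.9 -2.4 0 0 7 1; -43.8 -1.6 -2.4 0 0 7 1; -43.7 3.8 -2.4 0 0 7 1; -42.9 9 -2.4 0 0 7 1; -41.5 14.2 -2.4 0 0 7 1; -39.4 19.1 -2.4 0 0 7 1; -36.8 23.8 -2.4 0 0 7 1
```

arm_command:
  commands: "-38 -22 -2.5 0 0 7 1; -40 -17 -2.5 0 0 7 1; -42 -12 -2.5 0 0 7 1; -43 -7 -2.4 0 0 7 1; -44 -1.6 -2.4 0 0 7 1; -44 4 -2.4 0 0 7 1; -43 9 -2.4 0 0 7 1; -41 14 -2.4 0 0 7 1; -39 19 -2.4 0 0 7 1; -37 24 -2.4 0 0 7 1; 0 0 0 0 0 0 1; 0 0 0 0 0 0 1"

```text
time: 3.4
tool_pos: [0.4717, 0.1662, 0.2308]
ee_rot: [3.139, -0.002, 1.531]
wrist_force: [1.1, 0.4, -0.1]
width: 0.0939
```

```bash
python3 - <<'E'
from h import *
o=robot.get_obs();print(np.round(o["tool_pos"],4),np.round(np.degrees(o["ee_rot"]),2),o["time"])
s=snapshot("wrist");cv2.imwrite("pics/w1.png",s["img"]);print(s["origin"],s["rotation"])
Z=dict(bore=.038,neck_notch=.018,tail_notch=.018,pin_head=.052,wedge_c=.025,weight_c=.026)
for q in Z:
    print(q,[(np.round(a).tolist(),c,np.round(onz(s,a,Z[q])[:2],4).tolist()) for a,c in tip(q,s,3)])
E
```

```text
[0.4717 0.1662 0.2308] [ 1.7985e+02 -1.2000e-01  8.7750e+01] 3.4
[0.47273355 0.23521352 0.41014768] [ 2.89802747e+00 -2.85278491e-03 -3.84250259e-02]
bore [([459.0, 311.0], 0.89, [0.6025, 0.0675])]
neck_notch [([459.0, 253.0], 0.79, [0.6075, 0.1215])]
tail_notch [([434.0, 431.0], 0.92, [0.5881, -0.0886])]
pin_head [([212.0, 105.0], 0.55, [0.381, 0.2695]), ([458.0, 251.0], 0.15, [0.5949, 0.1332])]
wedge_c []
weight_c [([327.0, 39.0], 0.59, [0.4803, 0.3234])]
```

View pics/w1.png

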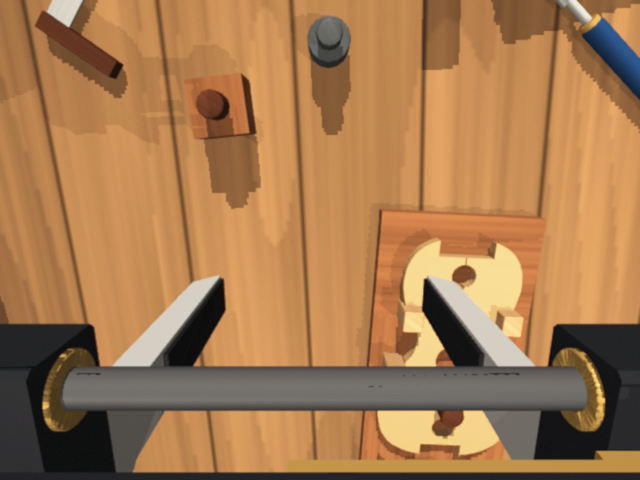

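```bash
python3 -c "
from h import *
plan((.382,.27,.09,85,5,1))"
```

```text
19.9 -18.8 28.2 0 0 0.6 1; 19.8 -19 28.2 0 0 0.6 1; 19.6 -19.1 28.2 0 0 0.6 1; 19.4 -19.3 28.2 0 0 0.6 1; 19.2 -19.5 28.2 0 0 0.6 1
```

arm_command:
  commands: "20 -19 28 0 0 0.6 1; 20 -19 28 0 0 0.6 1; 20 -19 28 0 0 0.6 1; 20 -19 28 0 0 0.6 1; 19 -19 28 0 0 0.6 1; 0 0 0 0 0 0 1"

```text
time: 4.5
tool_pos: [0.3803, 0.2758, 0.0877]
ee_rot: [3.135, -0.003, 1.482]
wrist_force: [0.9, 0.9, -0.1]
width: 0.0939
```

```bash
python3 - <<'E'
from h import *
o=robot.get_obs();print(np.round(o["tool_pos"],4),np.round(np.degrees(o["ee_rot"]),2),o["time"])
s=snapshot("wrist");cv2.imwrite("pics/w2.png",s["img"])
print([(np.round(a).tolist(),c,np.round(onz(s,a,.052)[:2],4).tolist()) for a,c in tip("pin_head",s,3)],proj(s,o["tool_pos"]))
plan((.382,.27,.043,85,4,1))
E
```

```text
[0.3803 0.2758 0.0877] [ 1.796e+02 -1.600e-01  8.493e+01] 4.5
[([329.0, 279.0], 0.7, [0.3819, 0.2701])] [325.65225905 292.39321124]
-1.6 -0.4 11.9 0.2 -0.1 0 1; -1.5 -0.3 11.9 0.2 -0.1 0 1; -1.5 -0.3 11.9 0.2 -0.1 0 1; -1.5 -0.2 11.9 0.2 -0.1 0 1
```

View pics/w2.png

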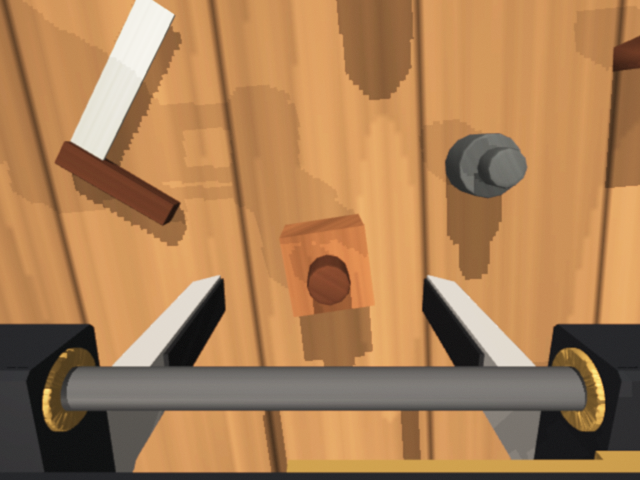

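The pin head at (329,280) sits between the fingers, and all three measurements agree on (0.382, 0.270). Descending and closing now.

arm_command:
  commands: "-2 -0.4 12 0.2 -0.1 0 1; -2 -0.3 12 0.2 -0.1 0 1; -1.5 -0.3 12 0 0 0 1; -0.8 -0.2 8.5 0 0 0 1; 0 0 0 0 0 0 1; 0 0 0 0 0 0 0; 0 0 0 0 0 0 0; 0 0 0 0 0 0 0; 0 0 0 0 0 0 0; 0 0 0 0 0 0 0; 0 0 0 0 0 0 0; 0 0 0 0 0 0 0"

```text
time: 6.1
tool_pos: [0.3858, 0.2691, 0.0472]
ee_rot: [3.131, -0.006, 1.477]
wrist_force: [-7.3, 1.0, 5.8]
width: 0.0274
```

arm_command:
  commands: "0 0 0 0 0 0 0; 0 0 0 0 0 0 0; 0 0 0 0 0 0 0; 0 0 0 0 0 0 0"

```text
time: 6.6
tool_pos: [0.3838, 0.2693, 0.0472]
ee_rot: [3.135, -0.005, 1.477]
wrist_force: [-1.3, -0.4, 1.1]
width: 0.0232
```

```bash
python3 - <<'E'
from h import *
o=robot.get_obs();print(np.round(o["tool_pos"],4),np.round(np.degrees(o["ee_rot"]),2),o["time"],o["width"],o["wrist_force"])
s=snapshot("wrist");cv2.imwrite("pics/w3.png",s["img"][140:400,150:500])
E
```

```text
[0.3838 0.2693 0.0472] [179.62  -0.31  84.63] 6.6 0.023236493932284642 [-1.31338213 -0.38186535  1.14572468]
```

View pics/w3.png

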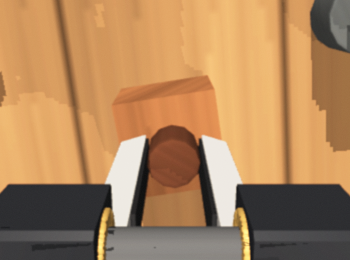

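```bash
python3 - <<'E'
from h import *
s=snapshot("wrist");o=robot.get_obs();R=Ro.from_euler("xyz",o["ee_rot"])
h=onz(s,(324,295),.064);print(h,R.inv().apply(h-o["tool_pos"])*1000)
plan((.3838,.2693,.125,84.6,4,0),(.603,.069,.125,84.6,6,0))
E
```

```text
[0.38339428 0.27456678 0.064     ] [  5.29402525  -0.81694363 -16.79841046]
0.1 0.1 -19.5 0.1 -0.1 0 0; 0.1 0.1 -19.5 0.1 -0.1 0 0; 0.1 0.1 -19.5 0.1 -0.1 0 0; 0 0 -19.5 0.1 -0.1 0 0; -29.8 39.5 0 0 0 0 0; -29.8 39.5 0 0 0 0 0; -29.8 39.5 0 0 0 0 0; -29.8 39.5 0 0 0 0 0; -29.8 39.5 0 0 0 0 0; -29.8 39.5 0 0 0 0 0
```

arm_command:
  commands: "0 0 -15 0 0 0 0; 0 0 -20 0 0 0 0; 0 0 -20 0 0 0 0; 0 0 -22 0 0 0 0; 0 0 -5 0 0 0 0; -30 40 0 0 0 0 0; -30 40 0 0 0 0 0; -30 40 0 0 0 0 0; -30 40 0 0 0 0 0; -30 40 0 0 0 0 0; -30 40 0 0 0 0 0; 0 0 0 0 0 0 0"

```text
time: 8.2
tool_pos: [0.6154, 0.0611, 0.1361]
ee_rot: [3.126, -0.008, 1.479]
wrist_force: [-0.2, 0.6, -1.3]
width: 0.023
```

```bash
python3 - <<'E'
from h import *
o=robot.get_obs();print(np.round(o["tool_pos"],4),np.round(np.degrees(o["ee_rot"]),2),o["time"],o["width"],o["wrist_force"])
s=snapshot("wrist");cv2.imwrite("pics/w4.png",s["img"])
Z=dict(bore=.038,neck_notch=.018,tail_notch=.018)
for q in Z:
    print(q,[(np.round(a).tolist(),c,np.round(onz(s,a,Z[q])[:2],4).tolist()) for a,c in tip(q,s,3)])
print(tip("pin_head",s))
E
```

```text
[0.6154 0.0611 0.1361] [179.1   -0.44  84.75] 8.2 0.022954091906321795 [-0.17776691  0.64346607 -1.27652881]
bore [([305.0, 233.0], 0.55, [0.6037, 0.0698])]
neck_notch [([305.0, 158.0], 0.91, [0.6086, 0.1206])]
tail_notch [([307.0, 410.0], 0.69, [0.5885, -0.0873])]
[(array([323.968, 294.   ]), 0.77)]
```

View pics/w4.png

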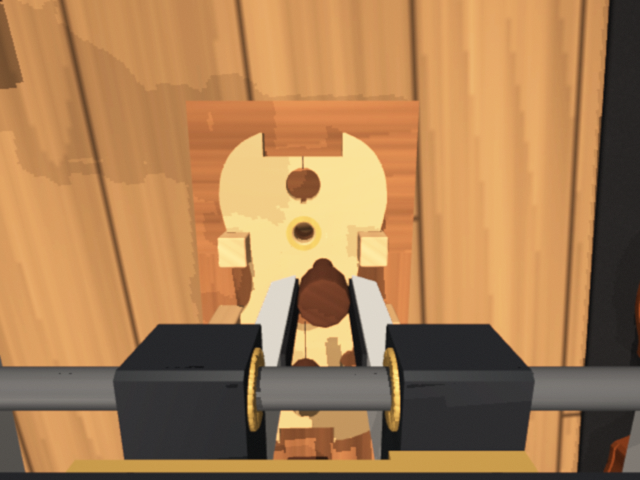

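```bash
python3 - <<'E'
from h import *
s=snapshot("wrist");o=robot.get_obs();p=o["tool_pos"];R=Ro.from_euler("xyz",o["ee_rot"])
f=4;im=cv2.resize(s["img"][220:345,260:390],None,fx=f,fy=f,interpolation=cv2.INTER_CUBIC);out=[]
th=np.linspace(0,6.28,40)
for dx in(0,3):
    a=im.copy()
    for zz,r,c in((-16.8,12,(255,255,0)),(7.2,12,(0,255,0)),(41.2,4,(0,0,255))):
        P=[(proj(s,p+R.apply(np.array([dx+r*np.cos(t),r*np.sin(t),zz])/1000))-[260,220])*f for t in th]
        cv2.polylines(a,[np.int32(P)],True,c,1)
    out.append(a[:, 60:460])
cv2.imwrite("pics/w5.png",np.hstack(out))
E
```

```text
(no output)
```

View pics/w5.png

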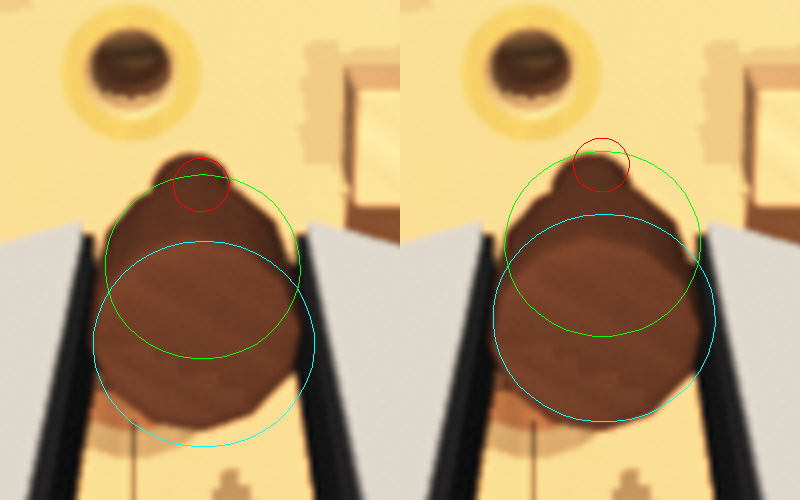

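```bash
python3 - <<'E'
from h import *
s=snapshot("wrist");o=robot.get_obs();p=o["tool_pos"];R=Ro.from_euler("xyz",o["ee_rot"])
print(np.round(p,4),np.degrees(o["ee_rot"]))
b=onz(s,(307.75,238.2),.038);print(b,tip("bore",s))
t=b-R.apply(np.array([1.2,-1.2,0])/1000);print(t)
plan((t[0],t[1],.09,84.5,4,0))
E
```

```text
[0.6132 0.0652 0.138 ] [179.01438244  -0.50462721  85.09432633]
[0.6029059 0.0696066 0.038    ] [(array([309.12 , 238.416]), 0.89)]
[0.6039987  0.06830826 0.03801007]
0.5 -2.6 12 0.2 -0.1 0.1 0; 0.5 -2.5 12 0.2 -0.1 0.1 0; 0.5 -2.5 12 0.2 -0.1 0.1 0; 0.6 -2.4 12 0.2 -0.1 0.1 0
```

arm_command:
  commands: "0.5 -2.6 12 0.2 -0.1 0 0; 0.5 -2.5 12 0.2 -0.1 0 0; 0.5 -2.5 12 0.2 0 0 0; 0.6 -2.4 12 0.1 0 0 0; 0 0 0 0 0 0 0; 0 0 0 0 0 0 0; 0 0 0 0 0 0 0"

```text
time: 9.48
tool_pos: [0.6021, 0.0696, 0.0858]
ee_rot: [3.139, -0.005, 1.487]
wrist_force: [0.5, -0.1, -0.2]
width: 0.0233
```

```bash
python3 - <<'E'
from h import *
s=snapshot("wrist");o=robot.get_obs();p=o["tool_pos"];R=Ro.from_euler("xyz",o["ee_rot"])
print(np.round(p,4),np.degrees(o["ee_rot"]))
t=tip("bore",s);print(t,[onz(s,a,.038) for a,c in t])
f=5;im=cv2.resize(s["img"][200:320,260:390],None,fx=f,fy=f,interpolation=cv2.INTER_CUBIC)
B=np.array([.6033,.0697,.038]);th=np.linspace(0,6.28,40)
for r,c in((7.3,(0,255,0)),):
    P=[(proj(s,B+np.array([r*np.cos(t),r*np.sin(t),0])/1000)-[260,200])*f for t in th];cv2.polylines(im,[np.int32(P)],True,c,1)
for zz,r,c in((-16.8,12,(255,255,0)),(41.2,4,(0,0,255))):
    P=[(proj(s,p+R.apply(np.array([1.2+r*np.cos(t),-1.2+r*np.sin(t),zz])/1000))-[260,200])*f for t in th];cv2.polylines(im,[np.int32(P)],True,c,1)
cv2.imwrite("pics/w6.png",im)
E
```

```text
[0.6022 0.0696 0.086 ] [179.82824036  -0.28120973  85.18137903]
[(array([327.424, 261.888]), 0.65)] [array([0.60359369, 0.07040062, 0.038     ])]
```

View pics/w6.png

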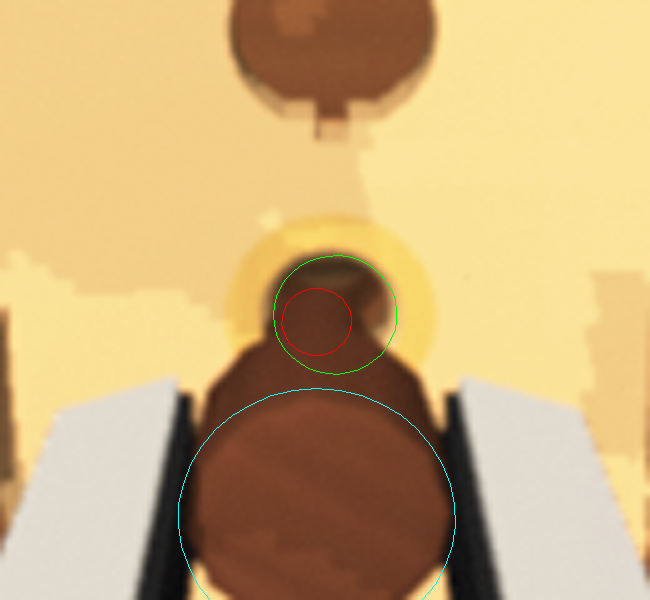

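arm_command:
  commands: "-1 1.9 0 -0.2 0 0 0; 0 0 0 0 0 0 0; 0 0 0 0 0 0 0"

```text
time: 9.95
tool_pos: [0.6047, 0.0683, 0.0869]
ee_rot: [3.133, -0.005, 1.487]
wrist_force: [-0.6, -0.2, 0.2]
width: 0.0228
```

arm_command:
  commands: "0 -0.6 6 0 0 0 0; 0 0 6 0 0 0 0; 0 0 6 0 0 0 0; 0 0 0 0 0 0 0; 0 0 0 0 0 0 0"

```text
time: 10.58
tool_pos: [0.6038, 0.0685, 0.0669]
ee_rot: [3.134, -0.005, 1.487]
wrist_force: [-0.2, 0.2, -0.3]
width: 0.0231
```

arm_command:
  commands: "0 0 5 0 0 0 0; 0 0 5 0 0 0 0; 0 0 4 0 0 0 0; 0 0 3 0 0 0 0; 0 0 0 0 0 0 0"

```text
time: 11.2
tool_pos: [0.6039, 0.0685, 0.0487]
ee_rot: [3.134, -0.005, 1.487]
wrist_force: [-0.2, 0.2, -0.2]
width: 0.0235
```

arm_command:
  commands: "0 0 2 0 0 0 0; 0 0 2 0 0 0 0; 0 0 1 0 0 0 0; 0 0 0 0 0 0 0"

```text
time: 11.7
tool_pos: [0.6045, 0.0685, 0.0453]
ee_rot: [3.133, -0.005, 1.487]
wrist_force: [-0.5, -0.4, -0.0]
width: 0.0232
```

arm_command:
  commands: "0 0 1.5 0 0 0 0; 0 0 1 0 0 0 0; 0 0 0 0 0 0 0"

```text
time: 12.08
tool_pos: [0.6047, 0.0686, 0.0452]
ee_rot: [3.132, -0.005, 1.487]
wrist_force: [0.2, -1.0, -1.4]
width: 0.0231
```

arm_command:
  commands: "0 0 3 0 0 0 0; 0 0 0 0 0 0 0; 0 0 0 0 0 0 0"

```text
time: 12.45
tool_pos: [0.605, 0.0687, 0.0452]
ee_rot: [3.13, -0.005, 1.487]
wrist_force: [-0.4, 0.2, 1.3]
width: 0.0229
```

arm_command:
  commands: "0 0 0 0 0 0 0.45; 0 0 0 0 0 0 0.45; 0 0 0 0 0 0 0.45; 0 0 -15 0 0 0 0.45; 0 0 -50 0 0 0 0.6; 0 0 -50 0 0 0 1; -30 1 -50 0 0 0 1; -57 2 0 0 0 0 1; -57 2 0 0 0 0 1; -57 2 0 0 0 0 1; -57 2 0 0 0 0 1; -40 2 0 0 0 0 1"

```text
time: 13.95
tool_pos: [0.5915, -0.2357, 0.2243]
ee_rot: [3.117, -0.001, 1.495]
wrist_force: [1.2, 0.8, 0.0]
width: 0.094
```

```bash
python3 - <<'E'
from h import *
s=snapshot("wrist");o=robot.get_obs();p=o["tool_pos"]
print(np.round(p,4),np.degrees(o["ee_rot"]),o["time"])
cv2.imwrite("pics/w7.png",s["img"])
for q,z in(("neck_block_c",.02),("end_block_c",.02),("glue_jar_c",.026),("tail_notch",.018)):
    print(q,[(np.round(a).tolist(),c,np.round(onz(s,a,z)[:2],4).tolist()) for a,c in tip(q,s,3)])
E
```

```text
[ 0.5908 -0.2409  0.2238] [1.78621098e+02 1.68138940e-01 8.53542009e+01] 14.0
neck_block_c [([330.0, 359.0], 0.91, [0.5907, -0.3902])]
end_block_c [([110.0, 267.0], 0.79, [0.3818, -0.2702]), ([167.0, 202.0], 0.68, [0.4483, -0.2106])]
glue_jar_c [([224.0, 316.0], 0.78, [0.4879, -0.3291])]
tail_notch [([303.0, 51.0], 0.6, [0.5885, -0.0874])]
```

View pics/w7.png

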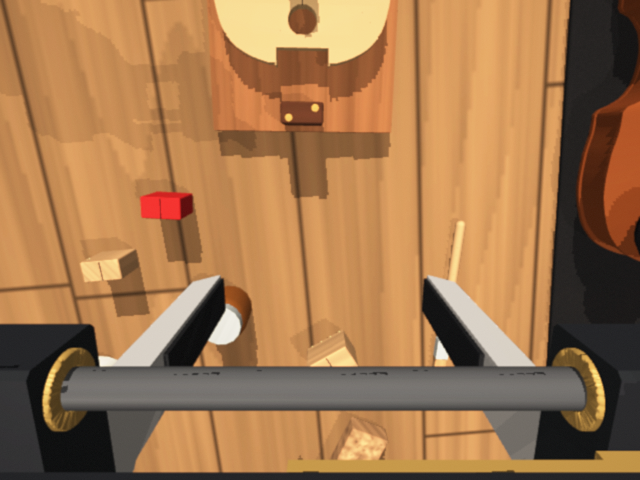

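```bash
python3 - <<'E'
from h import *
s=snapshot("wrist")
a,b=onz(s,(308,355),.04),onz(s,(345,333),.04);print(a,b,np.linalg.norm(b-a),np.degrees(np.arctan2(*(b-a)[1::-1])))
w=90+np.degrees(np.arctan2(*(b-a)[1::-1]))
plan((.5907,-.3895,.11,w,4,1))
E
```

```text
[ 0.56998782 -0.36801406  0.04      ] [ 0.60835041 -0.34721299  0.04      ] 0.043639125868199846 28.46755681755165
-39.4 1.9 28.3 0.3 0.1 -8.2 1; -39.3 -3.6 28.3 0.3 0.1 -8.2 1; -38.4 -9 28.3 0.3 0.1 -8.2 1; -36.8 -14.2 28.3 0.3 0.1 -8.2 1
```

arm_command:
  commands: "-39 2 28 0.3 0 -8.2 1; -39 -4 28 0.3 0 -8.2 1; -38 -9 28 0.3 0 -8.2 1; -37 -14 28 0.3 0 -8.2 1; 0 0 0 0 0 0 1; 0 0 0 0 0 0 1"

```text
time: 15.0
tool_pos: [0.5991, -0.381, 0.1137]
ee_rot: [3.135, 0.008, 2.105]
wrist_force: [0.4, -0.3, 0.9]
width: 0.0942
```

```bash
python3 - <<'E'
from h import *
s=snapshot("wrist");o=robot.get_obs();p=o["tool_pos"]
print(np.round(p,4),np.degrees(o["ee_rot"]),o["time"])
cv2.imwrite("pics/w8.png",s["img"])
for q,z in(("neck_block_c",.02),):
    print(q,[(np.round(a).tolist(),c,np.round(onz(s,a,z)[:2],4).tolist()) for a,c in tip(q,s,3)])
E
```

```text
[ 0.5989 -0.3809  0.1134] [179.61810981   0.46719765 120.62608734] 15.05
neck_block_c [([310.0, 248.0], 0.9, [0.5921, -0.3889])]
```

View pics/w8.png

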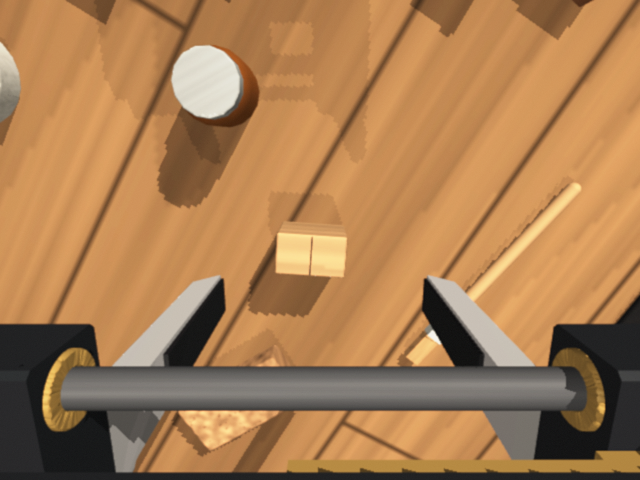

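```bash
python3 - <<'E'
from h import *
s=snapshot("wrist")
c=[onz(s,q,.04) for q in((277,233),(347,234),(345,277),(276,275))];m=np.mean(c,0)
print(m,np.linalg.norm(c[1]-c[0]),np.linalg.norm(c[2]-c[1]),[np.degrees(np.arctan2(*(v)[1::-1])) for v in(c[1]-c[0],c[2]-c[3])])
plan((m[0],m[1],.022,119.4,6,1))
E
```

```text
[ 0.59254339 -0.3874465   0.04      ] 0.045172741915328225 0.02936503092946604 [np.float64(29.768749577778866), np.float64(28.81487077296601)]
-0.2 -1.6 15.3 0.1 0.1 0.2 1; -0.2 -1.5 15.3 0.1 0.1 0.2 1; -0.3 -1.5 15.3 0.1 0.1 0.2 1; -0.3 -1.5 15.3 0.1 0.1 0.2 1; -0.3 -1.5 15.3 0.1 0.1 0.2 1; -0.4 -1.5 15.3 0.1 0.1 0.2 1
```

arm_command:
  commands: "0 -1.6 15 0 0 0.2 1; 0 -1.5 15 0.1 0.1 0.2 1; -0.3 -1.5 15 0.1 0.1 0.2 1; -0.3 -1.5 15 0 0 0.2 1; -0.3 -1.5 15 0 0 0.2 1; -0.4 -1.5 12 0 0 0.2 1; 0 0 0 0 0 0 0; 0 0 0 0 0 0 0; 0 0 0 0 0 0 0; 0 0 0 0 0 0 0; 0 0 0 0 0 0 0; 0 0 0 0 0 0 0"

```text
time: 16.65
tool_pos: [0.5934, -0.3867, 0.0238]
ee_rot: [3.136, 0.009, 2.084]
wrist_force: [-0.2, -1.3, 0.2]
width: 0.0459
```

```bash
python3 -c "
from h import *
plan((.5934,-.3867,.12,119.4,2,0),(.611,.15,.12,84.6,10,0))"
```

```text
-0.5 0.3 -48.1 0.1 0.3 0 0; -0.2 0.1 -48.1 0.1 0.3 0 0; 45.9 27.9 0 0 0 3.5 0; 47.5 25 0 0 0 3.5 0; 48.9 22.1 0 0 0 3.5 0; 50.2 19.1 0 0 0 3.5 0; 51.3 16 0 0 0 3.5 0; 52.1 12.9 0 0 0 3.5 0; 52.8 9.7 0 0 0 3.5 0; 53.3 6.5 0 0 0 3.5 0; 53.6 3.2 0 0 0 3.5 0; 53.7 0 0 0 0 3.5 0
```

arm_command:
  commands: "0 0 -48 0 0 0 0; 0 0 -48 0 0 0 0; 46 28 0 0 0 3.5 0; 47 25 0 0 0 3.5 0; 49 22 0 0 0 3.5 0; 50 19 0 0 0 3.5 0; 51 16 0 0 0 3.5 0; 52 13 0 0 0 3.5 0; 53 10 0 0 0 3.5 0; 53 6.5 0 0 0 3.5 0; 54 3 0 0 0 3.5 0; 0 0 0 0 0 0 0"

```text
time: 18.15
tool_pos: [0.6146, 0.1102, 0.1217]
ee_rot: [3.127, 0.004, 1.513]
wrist_force: [-1.1, -0.6, 0.4]
width: 0.046
```

```bash
python3 - <<'E'
from h import *
s=snapshot("wrist");o=robot.get_obs();p=o["tool_pos"]
print(np.round(p,4),np.degrees(o["ee_rot"]),o["time"],o["width"])
print([(np.round(a).tolist(),c,np.round(onz(s,a,p[2]-.0038)[:2],4).tolist()) for a,c in tip("neck_block_c",s,2)])
plan((.611,.149,.055,84.6,5,0))
E
```

```text
[0.6147 0.1082 0.1217] [179.15266768   0.2901774   86.60677895] 18.2 0.045824077088929965
[([325.0, 292.0], 0.83, [0.6144, 0.1088])]
8.5 -1.5 13.3 0.2 0.1 0.4 0; 8.5 -1.5 13.3 0.2 0.1 0.4 0; 8.5 -1.5 13.3 0.2 0.1 0.4 0; 8.4 -1.5 13.3 0.2 0.1 0.4 0; 8.4 -1.6 13.3 0.2 0.1 0.4 0
```

arm_command:
  commands: "10 -1.5 10 0.2 0 0.4 0; 10 -1.5 10 0.1 0 0.4 0; 10 -1.5 10 0 0 0.4 0; 9 -1.5 10 0 0 0.4 0; 2 0 10 0 0 0.4 0; 0 0 0 0 0 0 0; 0 0 0 0 0 0 0; 0 0 0 0 0 0 0"

```text
time: 19.25
tool_pos: [0.6121, 0.1459, 0.0666]
ee_rot: [3.134, 0.007, 1.467]
wrist_force: [0.3, 0.3, -0.2]
width: 0.0463
```

```bash
python3 - <<'E'
from h import *
s=snapshot("wrist");o=robot.get_obs();p=o["tool_pos"];R=Ro.from_euler("xyz",o["ee_rot"])
print(np.round(p,4),np.degrees(o["ee_rot"]),o["time"],o["width"])
im=s["img"].copy()
def dr(P,c):cv2.polylines(im,[np.int32([proj(s,q)*1 for q in P])],True,c,1)
a=np.radians(84.6);ay=np.array([np.cos(a),np.sin(a),0]);ax=np.array([ay[1],-ay[0],0]);nb=np.array([.6086,.1224,.038])
dr([nb+ax*x+ay*y for x,y in((-.027,0),(.027,0),(.027,.02),(-.027,.02))],(0,255,0))
dr([p+R.apply(np.array([x,y,23.8])/1000) for x,y in((-14,-23),(14,-23),(14,23),(-14,23))],(0,0,255))
dr([p+R.apply(np.array([x,y,-16.2])/1000) for x,y in((-14,-23),(14,-23),(14,23),(-14,23))],(255,0,0))
cv2.imwrite("pics/w9.png",cv2.resize(im[190:340,200:440],None,fx=3.2,fy=3.2,interpolation=cv2.INTER_CUBIC))
plan((.611,.149,.055,84.6,4,0))
E
```

```text
[0.6122 0.1459 0.0668] [179.56275379   0.37920821  84.04279867] 19.3 0.046289771844386464
0.8 -0.4 2.9 0.1 0.1 -0.1 0; 0.8 -0.4 2.9 0.1 0.1 -0.1 0; 0.8 -0.4 2.9 0.1 0.1 -0.1 0; 0.8 -0.4 2.9 0.1 0.1 -0.1 0
```

View pics/w9.png

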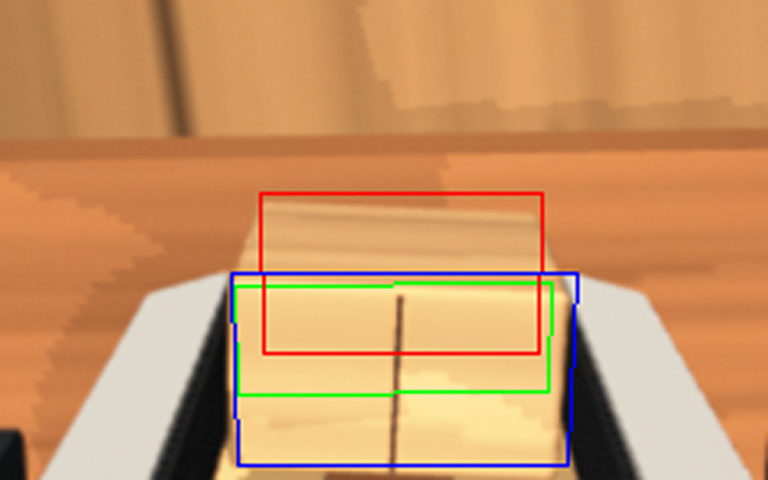

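arm_command:
  commands: "2 -1 0 0 0 -1 0; 1.5 0 5 0 0 -0.8 0; 0.5 0 6 0 0 0 0; 0 0 6 0 0 0 0; 0 0 4 0 0 0 0; 0 0 0 0 0 0 0; 0 0 0 0 0 0 0"

```text
time: 20.18
tool_pos: [0.6119, 0.1498, 0.0445]
ee_rot: [3.134, 0.007, 1.5]
wrist_force: [-1.1, -0.0, -0.7]
width: 0.0458
```

arm_command:
  commands: "0 -0.6 1.8 0 0 0 0; -2.5 0 0 0 0 0 0; -2.5 0 0 0 0 0 0; -2.5 0 0 0 0 0 0; 0 0 0 0 0 0 0; 0 0 0 0 0 0 0"

```text
time: 20.92
tool_pos: [0.6112, 0.1417, 0.0435]
ee_rot: [3.132, 0.007, 1.5]
wrist_force: [0.2, 0.4, -0.7]
width: 0.0463
```

arm_command:
  commands: "-2 -0.4 0.5 0 0 0 0; -2 0 0 0 0 0 0; 0 0 0 0 0 0 0; 0 0 0 0 0 0 0"

```text
time: 21.42
tool_pos: [0.6104, 0.1387, 0.043]
ee_rot: [3.132, 0.004, 1.5]
wrist_force: [-0.7, 0.8, -0.3]
width: 0.0462
```

arm_command:
  commands: "-2 0 0 0 0 0 0; -2 0 0 0 0 0 0; 0 0 0 0 0 0 0"

```text
time: 21.8
tool_pos: [0.6104, 0.1385, 0.0432]
ee_rot: [3.132, -0.003, 1.502]
wrist_force: [0.4, 1.1, -2.1]
width: 0.0463
```

arm_command:
  commands: "0 0 1 0 -0.5 0 0; 0 0 1 0 0 0 0; 0 0 1 0 0 0 0; 0 0 0 0 0 0 0"

```text
time: 22.3
tool_pos: [0.6107, 0.1386, 0.0417]
ee_rot: [3.13, 0.007, 1.502]
wrist_force: [0.2, 2.6, -0.2]
width: 0.0462
```

arm_command:
  commands: "-1.5 0 1 0 0 0 0; 0 0 0 0 0 0 0; 0 0 0 0 0 0 0.62; 0 0 0 0 0 0 0.62; 0 0 0 0 0 0 0.62; 0 0 -20 0 0 0 0.62; 0 0 -50 0 0 0 1; -20 0 -50 0 0 0 1; -50 0 0 0 0 0 1; -20 0 0 0 0 0 1; 0 0 0 0 0 0 1; 0 0 0 0 0 0 1"

```text
time: 23.8
tool_pos: [0.6042, 0.0453, 0.1717]
ee_rot: [3.124, 0.009, 1.502]
wrist_force: [0.2, 0.4, 0.1]
width: 0.094
```

```bash
python3 - <<'E'
from h import *
s=snapshot("wrist");o=robot.get_obs();p=o["tool_pos"];R=Ro.from_euler("xyz",o["ee_rot"])
print(np.round(p,4),np.degrees(o["ee_rot"]),o["time"],o["width"])
np.savez("pics/w10.npz",**{k:s[k] for k in("img","camera_matrix","origin","rotation")})
cv2.imwrite("pics/w10.png",cv2.resize(s["img"][60:330,150:500],None,fx=2.2,fy=2.2,interpolation=cv2.INTER_CUBIC))
for q,z in(("neck_block_c",.038),("pin_head",.05),("tail_notch",.018),("neck_notch",.018)):
    print(q,[(np.round(a).tolist(),c,np.round(onz(s,a,z)[:2],4).tolist()) for a,c in tip(q,s,2)])
E
```

```text
[0.6042 0.0454 0.1716] [179.00855694   0.53464765  86.09344852] 23.85 0.09375333096533273
neck_block_c [([321.0, 110.0], 0.93, [0.6097, 0.1358]), ([315.0, 201.0], 0.38, [0.6007, 0.069])]
pin_head [([320.0, 201.0], 0.61, [0.6042, 0.0707])]
tail_notch [([314.0, 367.0], 0.77, [0.5879, -0.0887])]
neck_notch [([317.0, 127.0], 0.8, [0.6061, 0.1245]), ([318.0, 203.0], 0.69, [0.6023, 0.0637])]
```

View pics/w10.png

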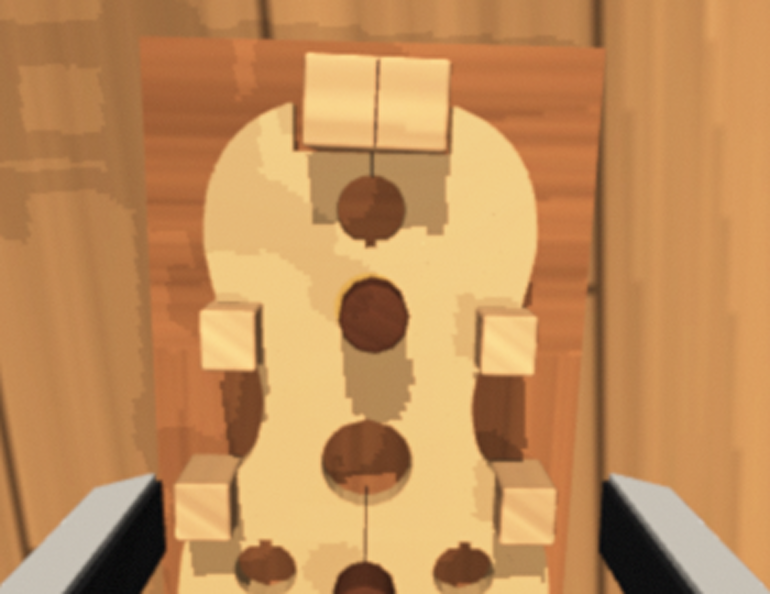

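The neck block sits square in its notch against the back wall, with the pin head on the mould (crop 372,315). Next is the pale end block.

arm_command:
  commands: "-37 -23 0 0.2 0 0 1; -41 -25 0 0.2 0 0 1; -41 -25 0 0 0 0 1; -41 -25 0 0 0 0 1; -41 -25 8 0 0 0 1; -41 -25 14 0 0 0 1; -41 -25 14 0 0 0 1; -37 -25 14 0 0 0 1; 0 0 0 0 0 0 1; 0 0 0 0 0 0 1"

```text
time: 25.3
tool_pos: [0.3823, -0.2654, 0.1185]
ee_rot: [3.133, 0.009, 1.513]
wrist_force: [-0.7, 0.1, -0.6]
width: 0.0939
```

```bash
python3 - <<'E'
from h import *
s=snapshot("wrist");o=robot.get_obs();p=o["tool_pos"]
print(np.round(p,4),np.degrees(o["ee_rot"]),o["time"],o["width"])
print([(np.round(a).tolist(),c,np.round(onz(s,a,.02)[:2],4).tolist()) for a,c in tip("end_block_c",s,3)])
cv2.imwrite("pics/w11.png",s["img"])
E
```

```text
[ 0.3823 -0.2652  0.1184] [179.53972497   0.50205395  86.74996624] 25.35 0.09402906595786835
[([418.0, 160.0], 0.9, [0.4492, -0.2124]), ([322.0, 244.0], 0.57, [0.381, -0.2677])]
```

View pics/w11.png

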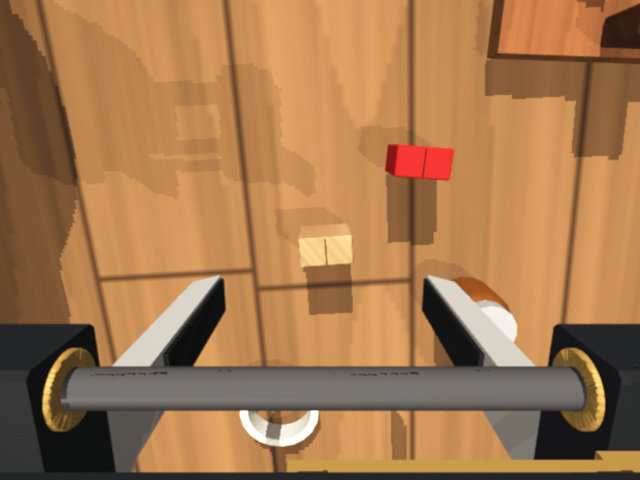

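The candidates are red (420,160) and pale (326,250). The pale one is the right one, because the task says the red twin is not meant.

```bash
python3 - <<'E'
from h import *
s=snapshot("wrist")
h=cv2.cvtColor(s["img"],cv2.COLOR_BGR2HSV)[225:275,290:362]
g=cv2.cvtColor(s["img"],cv2.COLOR_BGR2GRAY)[225:275,290:362]
m=(g>190).astype(np.uint8);m=cv2.morphologyEx(m,cv2.MORPH_CLOSE,np.ones((5,5)))
k=max(cv2.findContours(m,0,2)[0],key=cv2.contourArea);r=cv2.boxPoints(cv2.minAreaRect(k))+[290,225];print(np.round(r,1).tolist())
for c in([onz(s,q,.04) for q in r],[onz(s,q,.04) for q in((299,238),(351,234),(352,263),(300,266))]):
    M=np.mean(c,0);print(M,[(round(np.linalg.norm(c[i]-c[i-1])*1000,1),round(np.degrees(np.arctan2(*(c[i]-c[i-1])[1::-1])),1)) for i in range(4)])
E
```

```text
[[296.6, 229.4], [348.9, 224.4], [352.5, 262.1], [300.2, 267.1]]
[ 0.38303326 -0.26335124  0.04      ] [(np.float64(26.0), np.float64(91.2)), (np.float64(34.4), np.float64(2.3)), (np.float64(25.9), np.float64(-86.9)), (np.float64(35.3), np.float64(-177.6))]
[ 0.38349807 -0.26640802  0.04      ] [(np.float64(19.4), np.float64(88.0)), (np.float64(34.4), np.float64(1.3)), (np.float64(20.0), np.float64(-90.2)), (np.float64(35.0), np.float64(-179.8))]
```

arm_command:
  commands: "-0.3 0.2 16 0 0 -0.8 1; -0.2 0.2 16 0 0 -0.8 1; -0.2 0.2 16 0 0 -0.8 1; -0.2 0.2 16 0 0 -0.8 1; -0.2 0.2 16 0 0 -0.8 1; -0.2 0.2 12 0 0 -0.7 1; 0 0 0 0 0 0 0; 0 0 0 0 0 0 0; 0 0 0 0 0 0 0; 0 0 0 0 0 0 0; 0 0 0 0 0 0 0; 0 0 0 0 0 0 0"

```text
time: 26.95
tool_pos: [0.3866, -0.2662, 0.021]
ee_rot: [3.132, 0.011, 1.607]
wrist_force: [0.5, -0.0, -0.1]
width: 0.0376
```

arm_command:
  commands: "0 0 0 0 0 0 0.55; 0 0 0 0 0 0 0.55; 0 0 -3.5 0 0 0 0.55; 0 0 0 0 0 0 0.55; 0 0 0 0 0 0 0; 0 0 0 0 0 0 0; 0 0 0 0 0 0 0; 0 0 0 0 0 0 0; 0 0 0 0 0 0 0"

```text
time: 28.08
tool_pos: [0.3866, -0.2662, 0.0249]
ee_rot: [3.132, 0.011, 1.607]
wrist_force: [-0.4, -0.4, 0.7]
width: 0.0357
```

```bash
python3 - <<'E'
from h import *
o=robot.get_obs();p=o["tool_pos"]
print(np.round(p,4),np.degrees(o["ee_rot"]),o["time"],o["width"])
a=np.radians(84.6);ay=np.array([np.cos(a),np.sin(a)]);t=np.array([.6036,.0696])-.159*ay;print("tail",t)
c=t-.0145*ay;print(c)
plan((p[0],p[1],.12,92,2,0),(c[0],c[1]-.002,.13,84.6,6,0))
E
```

```text
[ 0.3866 -0.2662  0.0249] [179.45916296   0.63565612  92.06740806] 28.075 0.03567309507544578
tail [ 0.58863678 -0.08869435]
[ 0.58727221 -0.10313   ]
-0.5 0.4 -47.5 0.3 0.3 0 0; -0.3 0.2 -47.5 0.3 0.3 0 0; 25.7 34.4 -1.7 0 0 1.2 0; 26.4 33.8 -1.7 0 0 1.2 0; 27.1 33.2 -1.7 0 0 1.2 0; 27.8 32.6 -1.7 0 0 1.2 0; 28.5 32 -1.7 0 0 1.2 0; 29.2 31.4 -1.7 0 0 1.2 0
```

arm_command:
  commands: "0 0 -47 0 0 0 0; 0 0 -47 0 0 0 0; 26 34 -2 0 0 1.2 0; 26 34 -2 0 0 1.2 0; 27 33 -2 0 0 1.2 0; 28 33 -2 0 0 1.2 0; 28 32 0 0 0 1.2 0; 29 31 0 0 0 1.2 0; 0 0 0 0 0 0 0; 0 0 0 0 0 0 0; 0 0 0 0 0 0 0"

```text
time: 29.45
tool_pos: [0.5901, -0.1011, 0.1284]
ee_rot: [3.134, 0.01, 1.473]
wrist_force: [-0.5, 0.1, -0.2]
width: 0.0356
```

```bash
python3 - <<'E'
from h import *
s=snapshot("wrist");o=robot.get_obs();p=o["tool_pos"]
print(np.round(p,4),np.degrees(o["ee_rot"]),o["time"],o["width"])
for q,z in(("end_block_c",p[2]-.0049),("tail_notch",.018)):
    print(q,[(np.round(a).tolist(),c,np.round(onz(s,a,z)[:2],4).tolist()) for a,c in tip(q,s,2)])
np.savez("pics/w12.npz",**{k:s[k] for k in("img","camera_matrix","origin","rotation")})
plan((.5873,-.1035,.07,84.6,5,0))
E
```

```text
[ 0.59   -0.1012  0.1284] [179.53714046   0.56736175  84.38863957] 29.5 0.035986425095515896
end_block_c [([321.0, 291.0], 0.76, [0.5877, -0.1022])]
tail_notch [([319.0, 218.0], 0.65, [0.5882, -0.0865])]
-0.4 -0.7 11.7 0.1 0.1 0 0; -0.4 -0.6 11.7 0.1 0.1 0 0; -0.4 -0.6 11.7 0.1 0.1 0 0; -0.5 -0.6 11.7 0.1 0.1 0 0; -0.5 -0.6 11.7 0.1 0.1 0 0
```

arm_command:
  commands: "-0.7 -0.4 13 0 0 0 0; -0.6 -0.3 13 0 0 0 0; -0.6 -0.3 13 0 0 0 0; -0.4 -0.3 13 0 0 0 0; 0 0 8 0 0 0 0; 0 0 0 0 0 0 0; 0 0 0 0 0 0 0"

```text
time: 30.48
tool_pos: [0.5876, -0.1049, 0.0631]
ee_rot: [3.136, 0.009, 1.471]
wrist_force: [0.5, -0.7, -0.4]
width: 0.0357
```

arm_command:
  commands: "1 0.8 5 0 0 0 0; 0 0 5 0 0 0 0; 0 0 5 0 0 0 0; 0 0 2 0 0 0 0; 0 0 0 0 0 0 0; 0 0 0 0 0 0 0"

```text
time: 31.22
tool_pos: [0.5896, -0.1042, 0.0462]
ee_rot: [3.133, 0.01, 1.471]
wrist_force: [-0.3, 0.4, 0.1]
width: 0.0359
```

Now down near the board and forward to the back wall (+tool x).

arm_command:
  commands: "0 -0.6 2.4 0 0 0 0; 1.5 0 0 0 0 0 0; 1.5 0 0 0 0 0 0; 1.5 0 0 0 0 0 0; 0 0 0 0 0 0 0; 0 0 0 0 0 0 0"

```text
time: 31.98
tool_pos: [0.5897, -0.0993, 0.0441]
ee_rot: [3.132, 0.01, 1.472]
wrist_force: [0.5, 0.4, -1.2]
width: 0.0357
```

arm_command:
  commands: "1.5 0 0.5 0 0 0 0; 1.5 0 0 0 0 0 0; 1.5 0 0 0 0 0 0; 0 0 0 0 0 0 0"

```text
time: 32.48
tool_pos: [0.5899, -0.0978, 0.0437]
ee_rot: [3.132, 0.016, 1.471]
wrist_force: [-0.7, -1.3, -0.5]
width: 0.0358
```

arm_command:
  commands: "0 0 1 0 0.4 0 0; 0 0 1 0 0 0 0; 0.8 0 1 0 0 0 0; 0 0 0 0 0 0 0"

```text
time: 32.98
tool_pos: [0.5901, -0.0979, 0.043]
ee_rot: [3.131, 0.01, 1.471]
wrist_force: [-1.0, -2.8, -0.7]
width: 0.036
```

arm_command:
  commands: "0 0 0 0 0 0 0.52; 0 0 0 0 0 0 0.52; 0 0 0 0 0 0 0.52; 0 0 -20 0 0 0 0.52; 0 0 -50 0 0 0 1; -15 0 -50 0 0 0 1; -15 0 -10 0 0 0 1; 0 0 0 0 0 0 1; 0 0 0 0 0 0 1"

```text
time: 34.1
tool_pos: [0.5843, -0.1221, 0.1694]
ee_rot: [3.14, -0.001, 1.473]
wrist_force: [0.1, 0.5, -0.3]
width: 0.0927
```

```bash
python3 - <<'E'
from h import *
s=snapshot("wrist");o=robot.get_obs();p=o["tool_pos"]
print(np.round(p,4),np.degrees(o["ee_rot"]),o["time"],o["width"])
for q,z in(("end_block_c",.038),("tail_notch",.018),("neck_block_c",.038)):
    print(q,[(np.round(a).tolist(),c,np.round(onz(s,a,z)[:2],4).tolist()) for a,c in tip(q,s,2)])
cv2.imwrite("pics/w13.png",cv2.resize(s["img"][150:300,220:420],None,fx=3.5,fy=3.5,interpolation=cv2.INTER_CUBIC))
E
```

```text
[ 0.5841 -0.122   0.169 ] [ 1.79982244e+02 -5.67464725e-02  8.44050092e+01] 34.15 0.09355176119314726
end_block_c [([328.0, 200.0], 0.87, [0.5898, -0.0972])]
tail_notch [([323.0, 187.0], 0.84, [0.5866, -0.0886])]
neck_block_c []
```

View pics/w13.png

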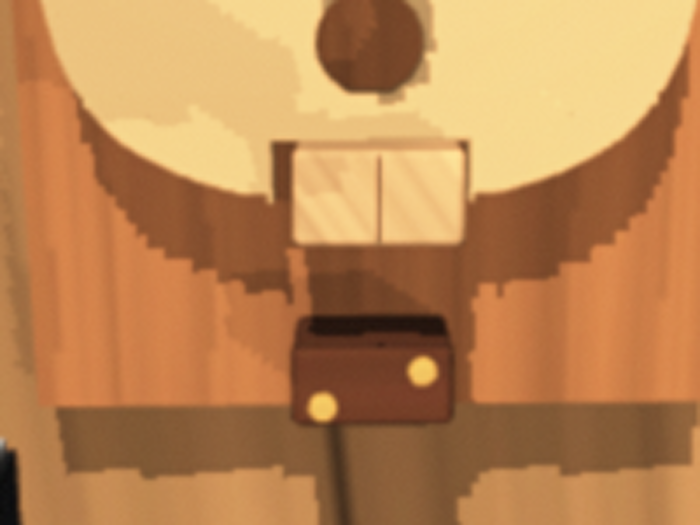

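The end block is square against the back of its notch (crop 380,195), about 2 mm right of centre. Next is the wedge.

arm_command:
  commands: "54 -4.5 -3 0 0 0 1; 55 -4.5 0 0 0 0 1; 55 -4.5 0 0 0 0 1; 55 -4.5 0 0 0 0 1; 55 -4.5 0 0 0 0 1; 55 -4.5 0 0 0 0 1; 55 -4.5 0 0 0 0 1; 55 -4.5 8 0 0 0 1; 55 -4.5 14 0 0 0 1; 0 0 14 0 0 0 1; 0 0 0 0 0 0 1; 0 0 0 0 0 0 1"

```text
time: 35.8
tool_pos: [0.588, 0.3896, 0.1244]
ee_rot: [-3.129, 0.004, 1.473]
wrist_force: [0.3, -1.0, -0.1]
width: 0.0942
```

```bash
python3 - <<'E'
from h import *
s=snapshot("wrist");o=robot.get_obs();p=o["tool_pos"]
print(np.round(p,4),np.degrees(o["ee_rot"]),o["time"],o["width"])
t=tip("wedge_c",s);print([(np.round(a).tolist(),c,np.round(onz(s,a,.025)[:2],4).tolist()) for a,c in t])
b=models.spot_in("wedge_c",s)[:1];print(b)
np.savez("pics/w14.npz",**{k:s[k] for k in("img","camera_matrix","origin","rotation")})
l,tp,w,h=np.array(b[0]["bbox"])*[640,480,640,480];l,tp,r,bt=int(l)-4,int(tp)-4,int(l+w)+5,int(tp+h)+5;print(l,tp,r,bt)
g=cv2.cvtColor(s["img"],cv2.COLOR_BGR2GRAY)
for y in range(tp,bt,2):print(y," ".join(f"{v:3d}" for v in g[y,l:r:2]))
E
```

```text
[0.5881 0.3893 0.1245] [-179.28291349    0.2527498    84.39672381] 35.85 0.09385794705006896
[([326.0, 257.0], 0.69, [0.5863, 0.3783])]
[{'bbox': [0.4661, 0.4958, 0.0872, 0.1035], 'conf': 0.75}]
294 233 359 292
233 157 158 160 157 137 104  98 131 164 169 168 167 169 171 172 173 173 171 171 168 163 161 158 159 158 170 171 169 167 168 169 168 171
235 156 155 158 158 141 110  94 127 160 171 168 166 168 170 171 173 173 173 171 169 164 158 154 152 145 141 131 143 168 167 168 169 171
237 156 155 158 158 145 113  92 123 158 170 168 168 168 166 166 165 160 145 132 117 100  91  85  77  73  74  74 105 164 166 167 169 170
239 156 157 157 157 144 115  92 116 143 144 132 119 106  97  89  80  76  73  71  67  66  68  69  73  73  75  80  92 161 167 168 169 170
241 157 156 157 158 120  84  80  83  82  82  78  76  74  71  68  68  71  70  65  66  65  70  72  76  76  77  81  89 149 168 167 169 171
243 158 155 158 153  87  76  79  79  79  78  74  73  70  66  64  67  70  69  68  69  71  71  75  78  79  82  89  91 130 168 168 169 169
245 156 156 158 127  72  76  77  75  75  73  72  68  65  64  66  69  71  
[... 2490 characters left out ...]
 111 130 165 167 167
283 173 172 172 162 102  96  99  94  78  78  89 111 114 116 119 123 125 127 127 126 127 124 120 117 117 117 115 113 110 131 164 166 166
285 173 172 172 170 159 163 165 136  75  73  99 122 123 124 124 124 124 127 126 127 125 125 120 118 118 117 115 113 111 131 164 166 167
287 174 172 172 171 168 171 172 142  76  71  95 121 125 124 122 124 125 125 125 125 126 125 122 118 116 117 116 114 112 130 164 164 166
289 173 171 172 171 169 171 172 152  88  68  93 118 123 124 122 123 126 127 127 127 129 129 127 124 122 118 116 113 112 116 158 164 167
291 175 173 171 171 169 171 171 159  92  66  90 115 124 123 123 123 126 126 126 129 133 135 133 129 124 120 118 115 112 113 158 163 167
```

```bash
python3 - <<'E'
from h import *
s=dict(np.load("pics/w14.npz"))
c=[onz(s,q,.05) for q in((297.5,252),(350,246),(354,277.5),(302,283.5))]
M=np.mean(c,0);print(M,[(round(np.linalg.norm(c[i]-c[i-1])*1000,1),round(np.degrees(np.arctan2(*(c[i]-c[i-1])[1::-1])),1)) for i in range(4)])
plan((M[0]+.0012,M[1]-.0005,.036,91.5,6,1))
E
```

```text
[0.58669378 0.37988516 0.05      ] [(np.float64(22.0), np.float64(91.4)), (np.float64(34.6), np.float64(1.4)), (np.float64(21.9), np.float64(-87.6)), (np.float64(34.9), np.float64(-178.3))]
-1.6 0.2 14.9 -0.1 0 -1.2 1; -1.6 0.2 14.9 -0.1 0 -1.2 1; -1.6 0.1 14.9 -0.1 0 -1.2 1; -1.6 0 14.9 -0.1 0 -1.2 1; -1.7 0 14.9 -0.1 0 -1.2 1; -1.7 -0.1 14.9 -0.1 0 -1.2 1
```

arm_command:
  commands: "-1.6 0.2 15 -0.2 0 -1.2 1; -1.6 0.2 15 -0.2 0 -1.2 1; -1.6 0.1 15 -0.1 0 -1.2 1; -1.6 0 15 -0.1 0 -1.2 1; -1.6 0 15 0 0 -1.2 1; -1.6 0 11.5 0 0 -1.2 1; 0 0 0 0 0 0 1; 0 0 0 0 0 0 1"

```text
time: 36.95
tool_pos: [0.5883, 0.3768, 0.0323]
ee_rot: [-3.14, 0.004, 1.605]
wrist_force: [0.8, -0.1, 0.8]
width: 0.0944
```

arm_command:
  commands: "2.4 0 -3.5 0 0 0 1; 0 0 0 0 0 0 1; 0 0 0 0 0 0 0; 0 0 0 0 0 0 0; 0 0 0 0 0 0 0; 0 0 0 0 0 0 0; 0 0 0 0 0 0 0; 0 0 0 0 0 0 0; 0 0 0 0 0 0 0"

```text
time: 38.08
tool_pos: [0.5894, 0.3803, 0.0386]
ee_rot: [3.139, 0.002, 1.605]
wrist_force: [-0.3, -0.2, 0.3]
width: 0.0355
```

arm_command:
  commands: "0 0 -30 0 0 0 0; 0 0 -50 0 0 0 0; -40 -1 -12 0 0 0.8 0; -56 -1 0 0 0 0.8 0; -56 0 0 0 0 0.8 0; -56 1 0 0 0 0.8 0; -56 2 0 0 0 0.8 0; -56 3 0 0 0 0.9 0; -56 3 0 0 0 0.9 0; -56 4 0 0 0 0.9 0; -54 5 0 0 0 0.7 0; 0 0 0 0 0 0 0"

```text
time: 39.58
tool_pos: [0.5933, -0.1207, 0.1339]
ee_rot: [3.136, 0.004, 1.474]
wrist_force: [-0.1, 0.0, -0.4]
width: 0.0357
```

```bash
python3 - <<'E'
from h import *
s=snapshot("wrist");o=robot.get_obs();p=o["tool_pos"]
print(np.round(p,4),np.degrees(o["ee_rot"]),o["time"],o["width"])
for q,z in(("wedge_c",p[2]-.0136),("end_block_c",.038),("tail_notch",.018)):
    print(q,[(np.round(a).tolist(),c,np.round(onz(s,a,z)[:2],4).tolist()) for a,c in tip(q,s,2)])
plan((.588,-.1206,.12,84.6,3,0))
E
```

```text
[ 0.5934 -0.1186  0.1339] [1.79690597e+02 1.33723618e-01 8.46068610e+01] 39.625 0.03570964097981079
wedge_c [([323.0, 289.0], 0.95, [0.5916, -0.1238])]
end_block_c [([316.0, 215.0], 0.93, [0.5894, -0.1005])]
tail_notch [([313.0, 194.0], 0.71, [0.5883, -0.0881])]
-1.9 -1.8 4.7 0.1 0 0.1 0; -1.9 -1.8 4.7 0.1 0 0.1 0; -1.9 -1.7 4.7 0.1 0 0.1 0
```

arm_command:
  commands: "-1 -1.8 6 0.1 0 0 0; -1 -1.8 8 0 0 0 0; 0 -1.7 8 0 0 0 0; 0 0 0 0 0 0 0; 0 0 0 0 0 0 0; 0 0 0 0 0 0 0; 0 0 0 0 0 0 0"

```text
time: 40.65
tool_pos: [0.5881, -0.113, 0.1102]
ee_rot: [3.139, 0.001, 1.488]
wrist_force: [-0.4, -0.4, -0.1]
width: 0.0358
```

```bash
python3 - <<'E'
from h import *
s=snapshot("wrist");o=robot.get_obs();p=o["tool_pos"];R=Ro.from_euler("xyz",o["ee_rot"])
print(np.round(p,4),np.degrees(o["ee_rot"]),o["time"],o["width"])
for q,z in(("wedge_c",p[2]-.0136),("end_block_c",.038),("tail_notch",.018)):
    print(q,[(np.round(a).tolist(),c,np.round(onz(s,a,z)[:2],4).tolist()) for a,c in tip(q,s,2)])
np.savez("pics/w15.npz",**{k:s[k] for k in("img","camera_matrix","origin","rotation")})
for x,y in((-11,-17),(11,-17),(11,17),(-11,17)):print((x,y),np.round(proj(s,p+R.apply(np.array([x,y,-11.4])/1000)),1))
g=cv2.cvtColor(s["img"],cv2.COLOR_BGR2GRAY)
for y in range(244,330,2):print(y," ".join(f"{v:3d}" for v in g[y,286:362:4]))
E
```

```text
[ 0.5881 -0.113   0.1102] [1.79824176e+02 7.94156195e-02 8.52282709e+01] 40.7 0.035693306139020727
wedge_c [([324.0, 288.0], 0.91, [0.5873, -0.1156]), ([325.0, 233.0], 0.55, [0.59, -0.0871])]
end_block_c [([322.0, 230.0], 0.83, [0.5874, -0.0987])]
tail_notch [([322.0, 211.0], 0.72, [0.5883, -0.0894])]
(-11, -17) [288.3 324.3]
(11, -17) [287.3 278.4]
(11, 17) [364.4 278.4]
(-11, 17) [363.2 324.4]
244 109 108 137 190 207 207 208 211 198 205 196 201 197 204 222 213 222 167 109
246 109 107 138 194 198 209 205 212 201 204 199 203 198 205 222 216 216 161 109
248 109 105 141 197 190 209 204 210 207 199 198 204 199 213 221 219 212 151 109
250 109 107 158 199 190 205 207 207 210 197 199 207 202 205 220 223 214 140 108
252 109 106 144 165 149 155 169 167 175 168 166 173 172 174 194 199 195 118 108
254 110 107 146 149  96  92  94  89  95 109 104 106 107 112 115 112 109 108 109
256 106  94 136 150  96  96  98  93  99 105 104 106 106 110 109 103  97 108 108
258  92  79  89 108  82  81  79  73  69  76  78  73  73  74  77  76  72 106 108
260  93  70  74  74  74  73  73  68  63  66  67  62  60  62  
[... 2038 characters left out ...]
  67  79  80  77  82  76  74  69  65  63  62  61  54  47  44
314  70  73  71  69  72  79  87  82  79  73  70  69  64  59  57  57  55  46  42
316  77  79  80  74  72  76  84  81  75  73  67  67  62  58  55  55  53  46  41
318  79  80  84  80  71  72  79  78  73  71  65  65  61  57  52  52  50  47  43
320  76  81  83  81  72  68  72  76  71  68  65  60  60  54  51  49  47  44  41
322  77  82  82  80  71  65  66  73  70  65  62  57  57  51  49  45  46  43  41
324  77  83  82  78  70  64  63  67  68  64  58  55  52  51  46  42  41  40  38
326  86  88  87  84  84  70  60  65  74  73  71  68  75  73  67  68  73  84 104
328 160 157 160 160 151 102  66  87 111 113 117 118 117 114 108 105 107 129 167
```

arm_command:
  commands: "-5.5 0.5 0 0 0 0.5 0; -1 0 0 0 0 0 0; 0 0 6 0 0 0 0; 0 0 0 0 0 0 0; 0 0 0 0 0 0 0; 0 0 0 0 0 0 0"

```text
time: 41.6
tool_pos: [0.5878, -0.1201, 0.1034]
ee_rot: [3.139, 0.001, 1.478]
wrist_force: [-1.1, 0.2, -0.8]
width: 0.0356
```

Exactly on target. Descending.

arm_command:
  commands: "0 0 8 0 0 0 0; 0 0 8 0 0 0 0; 0 0 8 0 0 0 0; 0 0 6 0 0 0 0; 0 0 0 0 0 0 0; 0 0 0 0 0 0 0"

```text
time: 42.35
tool_pos: [0.5874, -0.1199, 0.0704]
ee_rot: [3.141, 0.001, 1.478]
wrist_force: [0.1, 0.6, 0.5]
width: 0.0358
```

arm_command:
  commands: "0 0 5 0 0 0 0; 0 0 4 0 0 0 0; 0 0 2 0 0 0 0; 0 0 0 0 0 0 0; 0 0 0 0 0 0 0"

```text
time: 42.98
tool_pos: [0.5878, -0.1201, 0.0594]
ee_rot: [3.139, 0.001, 1.478]
wrist_force: [-0.1, 0.9, -0.7]
width: 0.0358
```

arm_command:
  commands: "0 0 1.5 0 0 0 0; 0 0 1.5 0 0 0 0; 0 0 1 0 0 0 0; 0 0 1 0 0 0 0; 0 0 0 0 0 0 0"

```text
time: 43.6
tool_pos: [0.5882, -0.1202, 0.0565]
ee_rot: [3.138, 0.002, 1.478]
wrist_force: [-0.7, -0.5, -0.0]
width: 0.0355
```

arm_command:
  commands: "0 0 0 0 0 0 0.52; 0 0 0 0 0 0 0.52; 0 0 0 0 0 0 0.52; 0 0 -20 0 0 0 0.52; 0 0 -50 0 0 0 1; 0 0 -50 0 0 0 1; 0 0 -10 0 0 0 1; 0 0 0 0 0 0 1; 0 0 0 0 0 0 1"

```text
time: 44.72
tool_pos: [0.5859, -0.1195, 0.1829]
ee_rot: [-3.136, -0.0, 1.478]
wrist_force: [0.1, -0.3, -0.1]
width: 0.0931
```

```bash
python3 - <<'E'
from h import *
s=snapshot("wrist");o=robot.get_obs();p=o["tool_pos"]
print(np.round(p,4),np.degrees(o["ee_rot"]),o["time"],o["width"])
for q,z in(("wedge_c",.043),("end_block_c",.038),("tail_notch",.018)):
    print(q,[(np.round(a).tolist(),c,np.round(onz(s,a,z)[:2],4).tolist()) for a,c in tip(q,s,2)])
plan((.5,.2,.2,84.6,7,1),(.481,.322,.13,84.6,3,1))
E
```

```text
[ 0.5857 -0.1194  0.1826] [-1.79654565e+02 -2.86966734e-02  8.46820678e+01] 44.775 0.09377339488328539
wedge_c [([326.0, 233.0], 0.97, [0.586, -0.122])]
end_block_c [([325.0, 203.0], 0.95, [0.5876, -0.0984])]
tail_notch [([325.0, 189.0], 0.7, [0.588, -0.0891])]
44.3 -16.5 -2.3 0 0 0 1; 44.3 -16.5 -2.3 0 0 0 1; 44.3 -16.5 -2.3 0 0 0 1; 44.3 -16.5 -2.4 0 0 0 1; 44.3 -16.5 -2.4 0 0 0 1; 44.3 -16.5 -2.4 0 0 0 1; 44.3 -16.5 -2.4 0 0 0 1; 39.9 -10.1 23.3 0 0 0 1; 39.9 -10.1 23.3 0 0 0 1; 39.9 -10.1 23.3 0 0 0 1
```

arm_command:
  commands: "44 -16 -2 0 0 0 1; 44 -16 -2 0 0 0 1; 44 -16 -2 0 0 0 1; 44 -16 -2 0 0 0 1; 44 -16 -2 0 0 0 1; 44 -16 -2 0 0 0 1; 44 -16 0 0 0 0 1; 40 -10 20 0 0 0 1; 40 -10 22 0 0 0 1; 38 -10 22 0 0 0 1; 0 0 0 0 0 0 1; 0 0 0 0 0 0 1"

```text
time: 46.42
tool_pos: [0.4779, 0.3298, 0.122]
ee_rot: [-3.125, 0.003, 1.475]
wrist_force: [-0.5, 0.8, 0.2]
width: 0.0938
```

```bash
python3 - <<'E'
from h import *
s=snapshot("wrist");o=robot.get_obs();p=o["tool_pos"];R=Ro.from_euler("xyz",o["ee_rot"])
print(np.round(p,4),np.degrees(o["ee_rot"]),o["time"],o["width"])
t=tip("weight_c",s);print([(np.round(a).tolist(),c,np.round(onz(s,a,.026)[:2],4).tolist()) for a,c in t])
b=models.spot_in("weight_c",s)[:1];print(np.array(b[0]["bbox"])*[640,480,640,480])
np.savez("pics/w16.npz",**{k:s[k] for k in("img","camera_matrix","origin","rotation")})
c=np.append(onz(s,t[0][0],.026)[:2],0)
# predicted bbox of a weight model for that axis
P=[proj(s,c+[r*np.cos(u),r*np.sin(u),z]) for r,z in((.019,0),(.019,.03),(.011,.034),(.011,.052)) for u in np.linspace(0,6.28,60)]
a,e=np.min(P,0),np.max(P,0);print("pred",a,e-a)
E
```

```text
[0.4778 0.3296 0.1218] [-1.78994510e+02  1.60002388e-01  8.45041639e+01] 46.475 0.09407960663329668
[([331.0, 250.0], 0.88, [0.4801, 0.3239])]
[305.728 221.616  55.168  53.904]
pred [304.00497045 217.28490677] [54.2386709  60.33794061]
```

arm_command:
  commands: "-1.2 0.8 15 -0.2 0 0 1; -1.2 0.8 15 -0.2 0 0 1; -1.2 0.8 15 -0.2 0 0 1; -1.2 0.7 15 -0.2 0 0 1; -1.2 0.6 13 -0.1 0 0 1; 0 0 0 0 0 0 1; 0 0 0 0 0 0 1"

```text
time: 47.45
tool_pos: [0.4816, 0.32, 0.0444]
ee_rot: [3.141, 0.003, 1.47]
wrist_force: [0.4, -1.0, -0.5]
width: 0.0939
```

```bash
python3 - <<'E'
from h import *
s=snapshot("wrist");o=robot.get_obs();p=o["tool_pos"]
print(np.round(p,4),np.degrees(o["ee_rot"]))
print([(np.round(a).tolist(),c,np.round(onz(s,a,.026)[:2],4).tolist()) for a,c in tip("weight_c",s,2)])
E
```

```text
[0.4815 0.32   0.0443] [1.79983385e+02 1.50291101e-01 8.42427087e+01]
[([324.0, 271.0], 0.88, [0.4814, 0.3249])]
```

arm_command:
  commands: "3.5 0 3 0 0 0 1; 0 0 5 0 0 0 1; 0 0 0 0 0 0 1; 0 0 0 0 0 0 0; 0 0 0 0 0 0 0; 0 0 0 0 0 0 0; 0 0 0 0 0 0 0; 0 0 0 0 0 0 0; 0 0 0 0 0 0 0; 0 0 0 0 0 0 0; 0 0 0 0 0 0 0; 0 0 0 0 0 0 0"

```text
time: 49.05
tool_pos: [0.4831, 0.3245, 0.0377]
ee_rot: [3.138, 0.0, 1.47]
wrist_force: [-0.2, -0.1, 0.4]
width: 0.0204
```

```bash
python3 -c "
from h import *
p=robot.get_obs()['tool_pos']
plan((p[0],p[1],.14,84.4,3,0),(.611,.1365,.14,84.6,6,0))"
```

```text
0 0.1 -34.1 0.1 0 0 0; 0 0.1 -34.1 0.1 0 0 0; 0 0 -34.1 0.1 0 0 0; -29.1 24.3 0 0 0 0 0; -29.1 24.2 0 0 0 0 0; -29.1 24.2 0 0 0 0 0; -29.1 24.2 0 0 0 0 0; -29.2 24.2 0 0 0 0 0; -29.2 24.2 0 0 0 0 0
```

arm_command:
  commands: "0 0 -20 0 0 0 0; 0 0 -34 0 0 0 0; 0 0 -34 0 0 0 0; -29 24 -10 0 0 0 0; -29 24 0 0 0 0 0; -29 24 0 0 0 0 0; -29 24 0 0 0 0 0; -29 24 0 0 0 0 0; -28 22 0 0 0 0 0; 0 0 0 0 0 0 0; 0 0 0 0 0 0 0; 0 0 0 0 0 0 0"

```text
time: 50.55
tool_pos: [0.6033, 0.1326, 0.1264]
ee_rot: [-3.123, 0.008, 1.474]
wrist_force: [0.8, 0.7, -2.9]
width: 0.021
```

```bash
python3 - <<'E'
from h import *
s=snapshot("wrist");o=robot.get_obs();p=o["tool_pos"];R=Ro.from_euler("xyz",o["ee_rot"])
print(np.round(p,4),np.degrees(o["ee_rot"]),o["time"],o["width"])
for q,z in(("weight_c",p[2]-.0117),("neck_block_c",.038),("pin_head",.05)):
    print(q,[(np.round(a).tolist(),c,np.round(onz(s,a,z)[:2],4).tolist()) for a,c in tip(q,s,2)])
b=models.spot_in("weight_c",s)[:1];print(np.array(b[0]["bbox"])*[640,480,640,480])
for d in(-2,0,2):
    P=[proj(s,p+R.apply(np.array([d+r*np.cos(u)*1000,r*np.sin(u)*1000,37.7-z])/1000)) for r,z in((.019,0),(.019,30),(.011,34),(.011,52)) for u in np.linspace(0,6.28,60)]
    a,e=np.min(P,0),np.max(P,0);print("pred",d,a,e-a)
E
```

```text
[0.6032 0.1327 0.1264] [-178.96267199    0.48300471   84.47789386] 50.6 0.020862644423034652
weight_c [([322.0, 285.0], 0.81, [0.6011, 0.132])]
neck_block_c [([336.0, 239.0], 0.69, [0.6099, 0.1357])]
pin_head [([335.0, 337.0], 0.93, [0.603, 0.0691])]
[286.976 238.512  73.088  89.52 ]
pred -2 [286.93981973 238.73176748] [76.77548078 92.22504559]
pred 0 [286.8527667  235.22278541] [76.96387236 91.63109449]
pred 2 [286.7652854  231.69843348] [77.15319077 91.03020765]
```

arm_command:
  commands: "2 3 6 -0.5 0 0 0; 2 3 6 -0.5 0 0 0; 1 2.4 7 -0.2 0 0 0; 0 0 0 0 0 0 0; 0 0 0 0 0 0 0; 0 0 0 0 0 0 0"

```text
time: 51.55
tool_pos: [0.6126, 0.1374, 0.1062]
ee_rot: [3.137, 0.008, 1.475]
wrist_force: [-0.7, 0.3, -3.0]
width: 0.0212
```

```bash
python3 - <<'E'
from h import *
s=snapshot("wrist");o=robot.get_obs();p=o["tool_pos"]
print(np.round(p,4),np.degrees(o["ee_rot"]),o["time"],o["width"])
for q,z in(("weight_c",p[2]-.0117),("neck_block_c",.038)):
    print(q,[(np.round(a).tolist(),c,np.round(onz(s,a,z)[:2],4).tolist()) for a,c in tip(q,s,2)])
b=models.spot_in("weight_c",s)[:1];print(np.array(b[0]["bbox"])*[640,480,640,480])
cv2.imwrite("pics/w17.png",cv2.resize(s["img"][190:340,200:440],None,fx=3.2,fy=3.2,interpolation=cv2.INTER_CUBIC))
E
```

```text
[0.6127 0.1373 0.1063] [179.70396423   0.48359712  84.50736368] 51.6 0.021335257402616936
weight_c [([323.0, 286.0], 0.77, [0.6115, 0.1362])]
neck_block_c [([320.0, 249.0], 0.69, [0.61, 0.1403])]
[288.128 239.424  72.32   89.28 ]
```

View pics/w17.png

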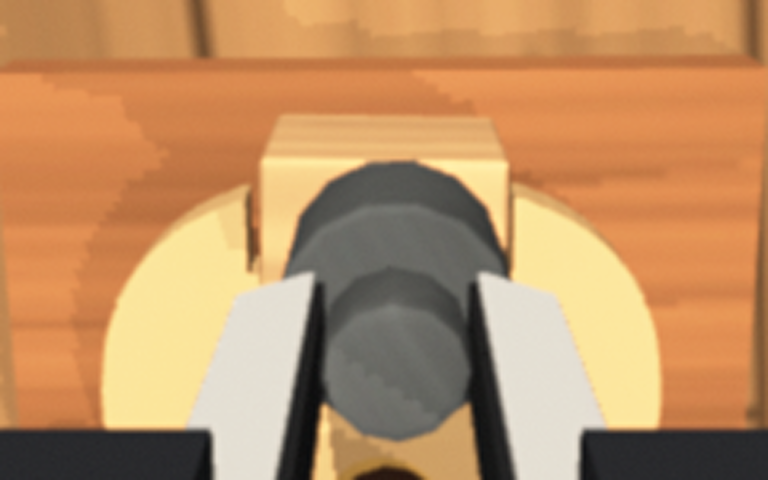

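```bash
python3 - <<'E'
from h import *
s=snapshot("wrist");o=robot.get_obs();p=o["tool_pos"];print(p)
e=onz(s,(320.3,239.4),.058);u=p[2]-.0377
ay=np.array([np.cos(np.radians(84.6)),np.sin(np.radians(84.6)),0])
print("block centre",e-.014*ay);d=onz(s,(323.4,240.6),u);print("disc",d-.019*ay)
d=onz(s,(323.4,190+205/3.2),u+.03);print("disc by top edge",d-.019*ay)
d=onz(s,(323.4,190+438/3.2),u+.052);print("knob near edge",d+.011*ay)
E
```

```text
[0.61266647 0.13736758 0.10631409]
block centre [0.61011556 0.13741027 0.058     ]
disc [0.61156855 0.13423306 0.06861409]
disc by top edge [0.61148061 0.13516319 0.09861409]
knob near edge [0.61157203 0.13765442 0.12061409]
```

arm_command:
  commands: "1.2 -1.5 0 0.1 0 0 0; 0 0 4 0 0 0 0; 0 0 3 0 0 0 0; 0 0 1 0 0 0 0; 0 0 0 0 0 0 0; 0 0 0 0 0 0 0"

```text
time: 52.55
tool_pos: [0.6111, 0.1387, 0.0976]
ee_rot: [3.138, 0.008, 1.475]
wrist_force: [0.4, 0.7, -1.7]
width: 0.0212
```

arm_command:
  commands: "0 0 0.8 0 0 0 0; 0 0 0.6 0 0 0 0; 0 0 0.6 0 0 0 0; 0 0 0 0 0 0 0; 0 0 0 0 0 0 0"

```text
time: 53.18
tool_pos: [0.6113, 0.1387, 0.0959]
ee_rot: [3.138, 0.008, 1.475]
wrist_force: [0.0, 0.4, -2.4]
width: 0.0213
```

arm_command:
  commands: "0 0 0.8 0 0 0 0; 0 0 0.6 0 0 0 0; 0 0 0 0 0 0 0; 0 0 0 0 0 0 0"

```text
time: 53.68
tool_pos: [0.6114, 0.1387, 0.0958]
ee_rot: [3.137, 0.008, 1.475]
wrist_force: [-0.8, 0.1, -0.4]
width: 0.0211
```

arm_command:
  commands: "0 0 0 0 0 0 0.45; 0 0 0 0 0 0 0.45; 0 0 0 0 0 0 0.45; 0 0 -20 0 0 0 0.45; 0 0 -50 0 0 0 0.45; -20 0 -40 0 0 0 1; -40 0 0 0 0 0 1; -40 0 0 0 0 0 1; 0 0 0 0 0 0 1; 0 0 0 0 0 0 1"

```text
time: 54.92
tool_pos: [0.6044, 0.039, 0.2223]
ee_rot: [3.12, 0.006, 1.477]
wrist_force: [-0.3, 0.6, -0.4]
width: 0.0891
```

```bash
python3 - <<'E'
from h import *
S=[snapshot("wrist"),snapshot("scene"),snapshot("side")];o=robot.get_obs();p=o["tool_pos"]
print(np.round(p,4),np.degrees(o["ee_rot"]),o["time"],o["width"])
for q,z in(("weight_c",.084),("neck_block_c",.038),("pin_head",.05),("end_block_c",.038),("wedge_c",.043),("glue_jar_c",.026),("plane_c",.015)):
    for s,n in zip(S,"wcs"):
        t=tip(q,s,2);print(q,n,[(np.round(a).tolist(),c,np.round(onz(s,a,z)[:2],4).tolist()) for a,c in t])
s=S[0];cv2.imwrite("pics/w18.png",s["img"])
b=models.spot_in("weight_c",s)[:1];print(b and np.array(b[0]["bbox"])*[640,480,640,480])
for c in((.6099,.1363),(.6099,.139)):
    P=[proj(s,np.array([*c,.058])+[r*np.cos(u),r*np.sin(u),z]) for r,z in((.019,0),(.019,.03),(.011,.034),(.011,.052)) for u in np.linspace(0,6.28,60)]
    a,e=np.min(P,0),np.max(P,0);print("pred",c,a,e-a)
E
```

```text
[0.6042 0.0395 0.2214] [178.83589885   0.36661162  84.70314951] 55.075 0.0934959395630018
weight_c w [([313.0, 100.0], 0.86, [0.6079, 0.1377])]
weight_c c [([354.0, 279.0], 0.71, [0.6184, 0.1332])]
weight_c s [([308.0, 211.0], 0.49, [0.6131, 0.138])]
neck_block_c w []
neck_block_c c [([356.0, 285.0], 0.53, [0.5983, 0.1425]), ([326.0, 288.0], 0.29, [0.6057, 0.0771])]
neck_block_c s []
pin_head w [([316.0, 190.0], 0.61, [0.6036, 0.0671])]
pin_head c [([324.0, 285.0], 0.59, [0.6069, 0.0738])]
pin_head s [([311.0, 238.0], 0.47, [0.5642, 0.078]), ([323.0, 232.0], 0.39, [0.603, 0.0722])]
end_block_c w [([316.0, 354.0], 0.7, [0.587, -0.0982]), ([201.0, 448.0], 0.6, [0.4549, -0.1964])]
end_block_c c [([242.0, 282.0], 0.74, [0.5868, -0.0998]), ([200.0, 237.0], 0.64, [0.4602, -0.2001])]
end_block_c s [([375.0, 322.0], 0.6, [0.4398, -0.2221]), ([371.0, 264.0], 0.42, [0.59, -0.0953])]
wedge_c w []
wedge_c c [([235.0, 279.0], 0.75, [0.5818, -0.1139])]
wedge_c s [([379.0, 265.0], 0.71, [0.5927, -0.1164]), ([185.0, 215.0], 0.32, [0.4123, 0.4295])]
glue_jar_c w []
glue_jar_c c [([142.0, 253.0], 0.88, [0.4924, -0.3252]), ([354.0, 289.0], 0.74, [0.6007, 0.1374])]
glue_jar_c s [([325.0, 232.0], 0.71, [0.6363, 0.097]), ([434.0, 339.0], 0.58, [0.4897, -0.3292])]
plane_c w []
plane_c c [([496.0, 239.0], 0.81, [0.457, 0.4784])]
plane_c s [([186.0, 216.0], 0.56, [0.4352, 0.4725])]
[289.92   74.112  49.984  53.424]
pred (0.6099, 0.1363) [290.2943128   73.99449317] [51.44884382 55.31650361]
pred (0.6099, 0.139) [289.87880644  70.01301943] [51.56765477 55.8947468 ]
```

```bash
python3 -c "
from h import *
print(robot.close_job())"
```

```text
the job is handed in; nothing more can be done
None
```

The violin mould is set up in the order you asked, and I handed the job in at about 55 s of the 138 s. The robot was clear of everything at hand-in.

- **Pin:** I drew it straight up out of its stand and put it through the brass-rimmed hole. It stopped at the expected seated height (tool at 45.2 mm) and would not go lower when pressed.
- **Large block:** It stands on the board, square and against the back of the neck notch. Both the contact stop and a picture showed this. Its measured centre was within about 1 mm of where it should be.
- **Small block:** I took the pale one, not the red one. It is square and against the back of the tail notch, but about 2 mm off centre across the notch.
- **Wedge:** It went in thin end down between the small block and the stop without resistance. It reached the board at the expected height (56.5 mm).
- **Weight:** I set it down gently on the large block. The contact height was 95.8 mm against 95.7 mm expected. Its outline in the last wrist picture matched a centred weight to within about 1 mm.

**Checks that disagreed or fell short:**
- **Last pictures:** I had reached the picture limit, so I checked the final scene by measurement only, not by eye.
- **Weight position:** Estimates just before and after release differed by 1–3 mm along the centre line. The two fixed cameras disagreed by up to about 1 cm across it.
- **Missed detections:** The networks missed the large block and the wedge in the last wrist picture. The fixed cameras still placed both within about 12 mm of their spots.
- **Jar and plane:** I did not touch either. The jar measured where it started. The plane was also where it started, though readings for it scattered by about 2 cm.

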